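# Prove the bin clip on the pull gauge, fill the bin, clip it

### The job

Take the big peg clip off its strip and prove it on the pull gauge before it is used: clip it over the gauge's tab, draw the tab out by pulling on the clip alone until the pointer stands on the broad mark, hold it there for a second, and ease it back home without letting it snap, the clip still on; do this pull twice. Stand all the squat amber jars upright in the white bin, and finish by moving the proven clip onto the top edge of the bin's front wall (the short one facing the robot), jaws down and gripping; knock nothing else over.

Things in the scene. Friction and masses are not known exactly. Their poses are not given: they have to be found in the camera images.
- clip: big wooden sprung peg clip (34 wide, 90 tall, 70 g), jaws down, at first on the strip's edge. Origin on its hinge pin; x along the pin and along the edge gripped, y across the jaws, z up the tails. The frame is that of the +y half, so it leans 0.3 when the clip is held open. On an edge it sits with the pin 20 above it. Held by its end faces (34 apart along x) it stays shut
- clip_tails (a point): point 33 above the pin, between the clip's tails. They flare from the pin to 45 above it, 49 apart over their outer tops. Pressing them together along y (15 N) opens the jaws; pressed fully they are parallel, about 20 over their outsides
- clip_tips (a point): point between the jaw tips, 44 below the pin. Only the lowest 12 of the jaws grip; above them a crosspiece, underside 20 below the pin, comes to rest on the edge. Fully open, the tips stand about 28 apart
- clip_jaw (a joint): opening angle of the clip: 0 shut on nothing, about 0.05 when it grips a 6 thick plate, 0.6 fully open (a stop)
- strip_top (a point): middle of the top edge of the clip strip: an upright wooden board 6 thick, 120 long along the point's x axis, top 70 above the counter, on a 130 x 60 foot. A small fixed peg (to be left there) sits 53 to each side of the middle, up to 95 above the counter
- gauge: fixed bench pull gauge; origin on the counter under the home position of the tab, x axis pointing from the tab to the housing. White base 380 x 100 x 12 (x from -160 to 220); grey housing from x 75 to 215, 70 wide, 70 high. The tab is drawn out along -x
- gauge_slide (a joint): how far the gauge's sprung tab is drawn out, m: 0 home, 0.080 on the broad mark, stop at 0.12. Pull 1.5 N at home, 5.5 N at the mark
- gauge_tab (a point): middle of the top edge of the tab, moves with it: upright steel plate 6 thick, 64 long along the point's x axis (same direction as the gauge's x), top 65 above the counter, underside 18 above it; the draw bar (12 x 12, centre 30 high) leaves its rear. A small ear 6 long and 9 high stands up at each end of the top edge, leaving 52 between them, so that a clip put between the ears can be pulled along
- gauge_pointer (a point): tip of the thin pointer that moves with the tab over the ruler on the base's +y side
- gauge_mark (a point): middle of the broad black mark, 12 along x, on the gauge's ruler; the pointer stands over it when the tab is drawn 80 out. The other marks are thin, 10 apart
- bin: fixed white open bin, 270 along x by 190 along y by 40 high outside, walls and floor 6 thick. Origin under its centre, its front short wall (at x = -132) faces the robot
- bin_front (a point): middle of the top edge of the bin's front wall, 40 above the counter; the wall is 6 thick along x, 190 long along y
- jar0: squat amber jar with a steel lid, 64 across, 64 high, 300 g; origin at the centre of its underside, z up. 3 or all of the four jars are there
- jar1: squat amber jar with a steel lid, 64 across, 64 high, 300 g; origin at the centre of its underside, z up. 3 or all of the four jars are there
- jar2: squat amber jar with a steel lid, 64 across, 64 high, 300 g; origin at the centre of its underside, z up. 3 or all of the four jars are there
- jar3: squat amber jar with a steel lid, 64 across, 64 high, 300 g; origin at the centre of its underside, z up. 3 or all of the four jars are there
- sauce: bystander, leave standing: tall amber sauce bottle, 60 across, 190 high; origin at the centre of its underside
- syrup: bystander, leave standing: tall clear bottle, 56 across, 170 high; origin at the centre of its underside
- mug: bystander, leave standing: white mug, 80 across, 90 high; origin at the centre of its underside
- canister: bystander, leave standing: square clear canister with a white lid, 90 x 90 x 146 high; origin at the centre of its underside
- packet: bystander, leave standing: cardboard packet, 50 x 110 x 170 high; origin at the centre of its underside
- vitamins: bystander, leave standing: white round bottle, 60 across, 100 high; origin at the centre of its underside
- tin: bystander, leave standing: low round spice tin, 38 across, 36 high; origin at the centre of its underside
Things that resemble listed ones, but are neither listed nor needed, are in the scene too. Several things have the shape of the clip; the one meant has the colours described above.

How it is judged:
By the outcome, as a careful person would: the job done as asked, in the order asked, and still so for the second after the job is handed in, with the robot touching nothing.
Of jar0, jar1, jar2, jar3 only 3 to 4 are there at a start; the rules pass over those that are not, and their reading is None.
At some moment in a run one of jar0, jar1, jar2, jar3 may be knocked a few centimetres aside while the robot is not near it.
It also fails if it takes over 200 s, if anything falls off the work surface, if the arm or the gripper's body presses on something with over 40 N, if the wrist force passes 120 N, or if a joint passes its speed limit or range.

### The arm

A 6-joint arm with a two-finger parallel gripper is mounted at the origin on the work surface. World frame = base frame: x ahead of the robot, y to its left, z up, the work surface at z = 0. Lengths are in m, angles in rad, forces in N, time in s.
With the tool pointing down it reaches from about 0.375 to 0.75 m from the base axis. Payload 9 kg.
Tool frame: the origin (TCP) lies where the fingers leave the gripper's body, on its centre line; the fingertips stand 73 mm ahead of it and the grasp point (between the pads) lies 54 mm ahead of it; z points along the fingers, y is the direction in which the jaws open and shut (so a half turn about z gives the same grasp; the last joint's range is limited). The gripper opens to 85 mm and grips with 20 to 120 N. Pads are 22 mm wide; open, the fingers measure 114 mm over their backs; the gripper's body (76 mm by 85 mm) begins 54 mm behind the grasp point. The pads swing forward as they close: fully open they stand 13 mm farther back than shut.
Start: joints at [1, 0.104, 0.097, 1.564, 0, 1.353], TCP at [0.207, 0.563, 0.304] pointing down, gripper open.
Joint ranges: [-2.99, 2.99], [-0.84, 1.86], [-1.1, 1.16], [-1.84, 2.11], [-1.51, 1.56], [-3.14, 3.14]. Speed limits (rad/s): [2.22, 2.22, 2.57, 3.14, 3.14, 3.14].

### API

Orientations are given as a unit quaternion [x, y, z, w].
In Python, from cell import robot gives the robot as it stands.
- The arm moves only by the tool step_arm, never from a script. Its argument "moves" is a list of rows, each a list of 3 entries, a list of its own where there are three numbers: the closure, from 0 (fully open) to 1 (shut), then the shift along the tool's x, y, z in m, then the turn, a rotation vector about the tool's x, y, z in degrees. A call has 1 to 20 rows; each row is the pose to reach, as a shift and turn from the pose commanded when the call began, along the tool's axes at that moment; what a row does not reach only later rows make up. A row lasts 1/10 s, in which the tool goes at most 50 mm and 8.59 degrees, less where a joint would pass 70% of its speed; a pose out of reach is approached as far as the arm can. A call with a gripper value outside its range is refused whole. The fingers move at their own pace and stop on an object; "squeeze" is the grip in N (left out, the last holds). Time passes only in rows, so rows that repeat a pose let the fingers close. It gives the time, the measured TCP pose, the force and the opening at its end, in the units of the state.
- robot.get_state(): the state, without advancing time (a new reading comes with each control period).
- robot.capture(name): name is "scene" or "top"; returns the picture (400x640x3 uint8, red, green, blue); there is no depth.
- robot.camera_params(name): a dict with "mtx" (3x3 intrinsics, pixels), "eye" and "orientation" of the camera in the world. Camera axes: x right, y up, looking along -z (the intrinsics and any distortion apply to the point x, -y, -z); pixel columns grow to the right and rows downward; lengths in m; the calibration is good to about 2 mm. A picture is of the moment at which its call begins. camera_params takes no time and is no camera call.
- robot.sign_off(): hands the job in, once; it reports no verdict.
The state is a dict: "clock": time; "q": joint angles; "qvel": joint speeds; "joint_efforts": joint torques, N m; "ee_pos": TCP position; "eef_rot": TCP orientation; "ft_force": force on the tool from outside, world axes, zero at the start; "ft_torque": the same for the moment, N m; "width": opening from 0.0 (shut) to 1.0 (fully open).
Only numpy, scipy, OpenCV 4.12 (cv2) and the standard library are available. Lean on these libraries where they do the work, as an engineer would, in place of code of your own. Each camera call takes 0.05 s, during which the arm holds its last target.

## Working session

There is one attempt and no reset: what is moved stays moved. The work goes in short steps, Python scripts to look and compute and a tool call to move; the robot and the scene stay as the last step left them, time stands still between calls to the robot, and variables do not carry over. Pictures are saved under pics/ and viewed, and the job is handed in when it is done.

Besides the shell and the picture viewer there is one more tool, called after "Call:" by a JSON object that holds its "name" and its "arguments". step_arm: Moves the arm, as the interface text tells. Its arguments: {"type":"object","properties":{"moves":{"type":"array"},"squeeze":{"type":"number"}},"required":["moves"]}

```bash
ls; mkdir -p pics; python3 - <<'E'
from cell import robot
import cv2
for n in("scene","top"):
    im=robot.capture(n); cv2.imwrite(f"pics/{n}0.png",im[:,:,::-1])
    p=robot.camera_params(n); print(n,p)
print(robot.get_state())
E
```

```text
pics
scene {'mtx': array([[447.89539362,   0.        , 304.97329956],
       [  0.        , 447.89539362, 195.14990004],
       [  0.        ,   0.        ,   1.        ]]), 'eye': array([ 1.58643569, -0.2687987 ,  1.03857799]), 'orientation': array([0.31659943, 0.2470273 , 0.54514602, 0.73590633])}
top {'mtx': array([[452.87642217,   0.        , 314.25684221],
       [  0.        , 452.87642217, 199.08072879],
       [  0.        ,   0.        ,   1.        ]]), 'eye': array([ 0.391746  , -0.01542659,  1.49657626]), 'orientation': array([-0.04988113,  0.04229093,  0.71449105, -0.69658158])}
{'clock': 0.1, 'q': array([ 1.00030837e+00,  1.04629393e-01,  9.65678021e-02,  1.56387879e+00,
       -1.78766144e-05,  1.35311470e+00]), 'qvel': array([-0.00164766, -0.00143688,  0.004084  ,  0.00071207, -0.0012993 ,
       -0.0009525 ]), 'joint_efforts': array([ 7.08739681e-03, -5.58208537e+01,  5.04720926e+01,  1.30583224e-02,
       -2.69140237e-04,  2.89560342e-05]), 'ee_pos': array([0.20719351, 0.56287708, 0.30321742]), 'eef_rot': array([ 1.75489665e-01,  9.84481107e-01, -5.31613176e-04, -2.11384620e-04]), 'ft_force': array([-0.09980776, -0.09167286,  0.46296156]), 'ft_torque': array([ 0.02003063, -0.02650121, -0.06128907]), 'width': 1.002666067767226}
```

View pics/scene0.png

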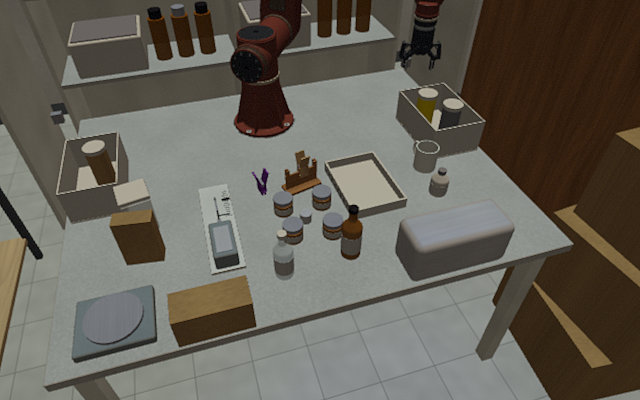

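View pics/top0.png

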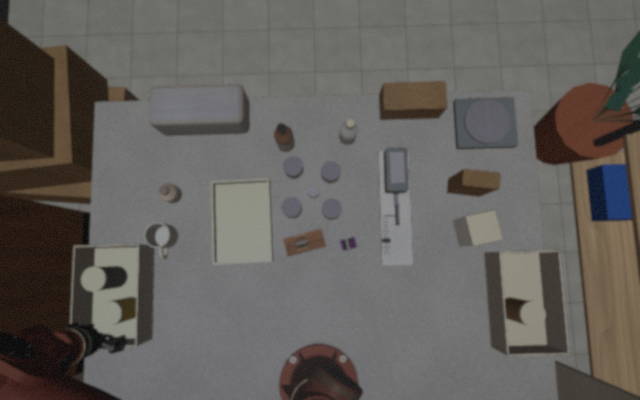

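```bash
cat > h.py <<'E'
import numpy as np, cv2
from scipy.spatial.transform import Rotation as R
from cell import robot
def ray(n,px):
    p=robot.camera_params(n); m=p["mtx"]
    d=np.array([(px[0]-m[0,2])/m[0,0],-(px[1]-m[1,2])/m[1,1],-1.])
    return np.array(p["eye"]),R.from_quat(p["orientation"]).apply(d)
def onz(n,px,z):
    e,d=ray(n,px); return e+d*(z-e[2])/d[2]
def proj(n,P):
    p=robot.camera_params(n); c=R.from_quat(p["orientation"]).inv().apply(np.atleast_2d(P)-p["eye"]); m=p["mtx"]
    return np.c_[m[0,0]*c[:,0]/-c[:,2]+m[0,2], m[1,1]*-c[:,1]/-c[:,2]+m[1,2]]
def two(pa,pb):
    e1,d1=ray("scene",pa);e2,d2=ray("top",pb)
    A=np.c_[d1,-d2]; t=np.linalg.lstsq(A,e2-e1,rcond=None)[0]
    a=e1+d1*t[0];b=e2+d2*t[1]; return (a+b)/2,np.linalg.norm(a-b)
def crop(n,x0,y0,x1,y1,s,name,im=None,gain=1.6):
    im=robot.capture(n) if im is None else im
    c=im[y0:y1,x0:x1,::-1]; c=cv2.resize(c,None,fx=s,fy=s,interpolation=cv2.INTER_CUBIC)
    c=np.clip(c*gain,0,255).astype(np.uint8)
    for x in range((x0+19)//20*20,x1,20): cv2.putText(c,str(x),((x-x0)*s,10),0,.35,(0,255,0)); cv2.line(c,((x-x0)*s,12),((x-x0)*s,18),(0,255,0))
    for y in range((y0+19)//20*20,y1,20): cv2.putText(c,str(y),(0,(y-y0)*s),0,.35,(0,255,0))
    cv2.imwrite("pics/"+name,c); return im
def rel(P,Rw=None):
    s=robot.get_state()
    return R.from_quat(s["eef_rot"]).inv().apply(np.array(P)-s["ee_pos"])
E
python3 - <<'E'
from h import *
a=cv2.imread("pics/top0.png")[:,:,::-1]; b=cv2.imread("pics/scene0.png")[:,:,::-1]
crop("top",265,145,425,270,5,"t1.png",a)
crop("scene",185,130,385,275,4,"s1.png",b)
E
```

```text
(no output)
```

View pics/t1.png

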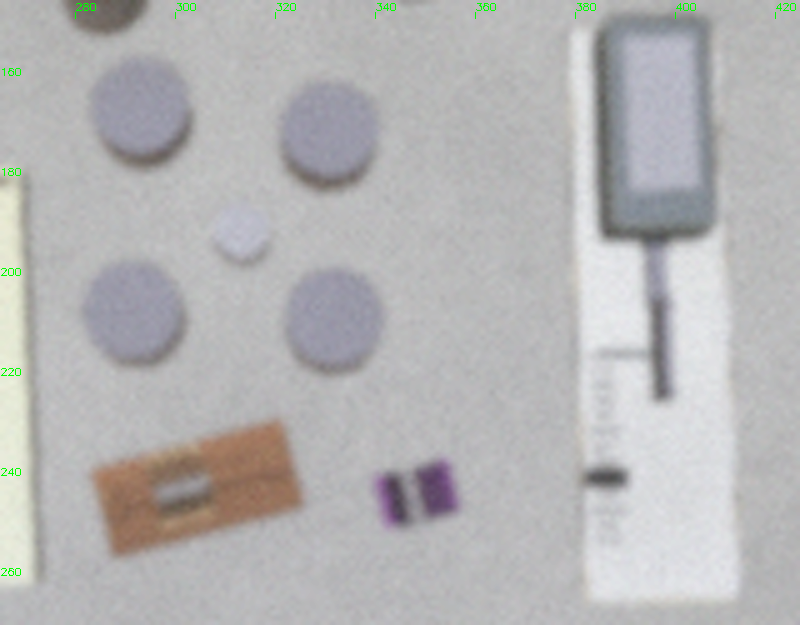

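View pics/s1.png

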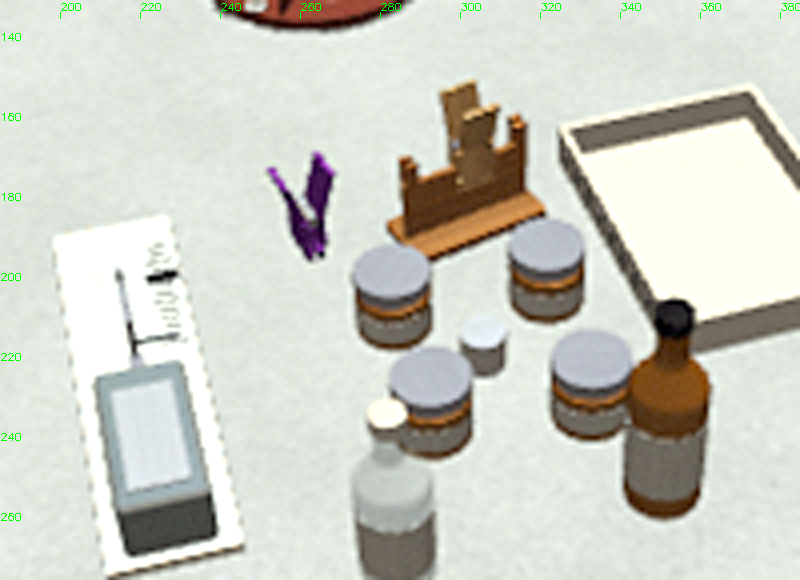

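```bash
python3 - <<'E'
from h import *
a=cv2.imread("pics/top0.png")
hsv=cv2.cvtColor(a,cv2.COLOR_BGR2HSV)
# foot
roi=np.zeros(a.shape[:2],np.uint8); roi[222:262,278:332]=1
m=((hsv[...,1]>60)*roi).astype(np.uint8)
cs,_=cv2.findContours(m,0,1); c=max(cs,key=cv2.contourArea); r=cv2.minAreaRect(cv2.convexHull(c)); bx=cv2.boxPoints(r)
for z in(0.01,0.015):
    w=np.array([onz("top",p,z) for p in bx]); print("foot",z,w.mean(0).round(4),[np.linalg.norm(w[i]-w[i-1]).round(4) for i in range(4)],[(np.degrees(np.arctan2(*(w[i]-w[i-1])[[1,0]]))).round(1) for i in range(4)])
print("pegs", onz("scene",(286,169.5),.095),onz("scene",(313.5,159.5),.095))
# jars: lids
blur=cv2.GaussianBlur(a,(0,0),1)
for p in[(293,166),(331,171),(291,207),(331,208)]: print(a[p[1],p[0]],onz("top",p,.064).round(4))
print("bg",a[220,360],"tin",a[193,313],onz("top",(313,193),.036))
# gauge base
m=((a.min(2)>150)).astype(np.uint8); m2=np.zeros_like(m); m2[140:275,372:420]=m[140:275,372:420]
print(a[250,400],a[230,370])
E
```

```text
foot 0.01 [0.4459 0.0351 0.01  ] [np.float64(0.056), np.float64(0.1264), np.float64(0.0561), np.float64(0.1258)] [np.float64(14.2), np.float64(-76.4), np.float64(-166.4), np.float64(103.6)]
foot 0.015 [0.4458 0.0349 0.015 ] [np.float64(0.0559), np.float64(0.126), np.float64(0.056), np.float64(0.1254)] [np.float64(14.2), np.float64(-76.4), np.float64(-166.4), np.float64(103.6)]
pegs [ 0.45971433 -0.01933076  0.095     ] [0.43645691 0.08349577 0.095     ]
[106  96  97] [0.6892 0.0635 0.064 ]
[104  96  98] [ 0.6695 -0.0584  0.064 ]
[102  92  94] [0.5564 0.0723 0.064 ]
[106  96  96] [ 0.5499 -0.0549  0.064 ]
bg [114 113 112] tin [126 118 119] [0.60363622 0.00152333 0.036     ]
[140 140 137] [114 115 114]
```

```bash
python3 - <<'E'
from h import *
for z in(.13,.135,.14):
    print(z,"top",onz("top",(300.6,236.6),z).round(4),onz("top",(302.6,249.6),z).round(4))
    f=[onz("scene",p,z) for p in((295.2,153.2),(303.7,150.5),(300.7,159),(309.5,156.5))]
    print(np.round(f,4).tolist(), np.mean(f,0).round(4), np.linalg.norm(f[0]-f[1]),np.linalg.norm((f[0]+f[1]-f[2]-f[3])/2))
a=cv2.imread("pics/top0.png")[:,:,::-1]; b=cv2.imread("pics/scene0.png")[:,:,::-1]
crop("top",275,220,335,265,13,"t2.png",a,2)
crop("scene",275,140,330,195,11,"s2.png",b,1.6)
E
```

```text
0.13 top [0.4583 0.041  0.13  ] [0.4193 0.0358 0.13  ]
[[0.428, 0.0224, 0.13], [0.4224, 0.0536, 0.13], [0.4637, 0.0312, 0.13], [0.4598, 0.0626, 0.13]] [0.4435 0.0425 0.13  ] 0.0316902205461644 0.0375910903729221
0.135 top [0.4581 0.0408 0.135 ] [0.4192 0.0356 0.135 ]
[[0.4344, 0.0208, 0.135], [0.4288, 0.0518, 0.135], [0.4699, 0.0296, 0.135], [0.466, 0.0608, 0.135]] [0.4498 0.0407 0.135 ] 0.03151582593715181 0.03738422265805755
0.14 top [0.4579 0.0406 0.14  ] [0.4191 0.0354 0.14  ]
[[0.4408, 0.0192, 0.14], [0.4353, 0.0501, 0.14], [0.4761, 0.0279, 0.14], [0.4722, 0.059, 0.14]] [0.4561 0.039  0.14  ] 0.03134143132813926 0.03717735494319288
```

View pics/t2.png

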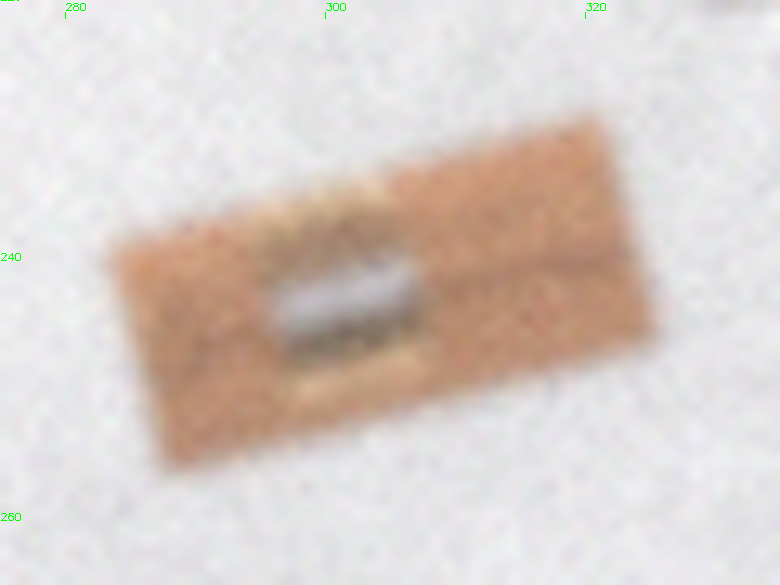

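View pics/s2.png

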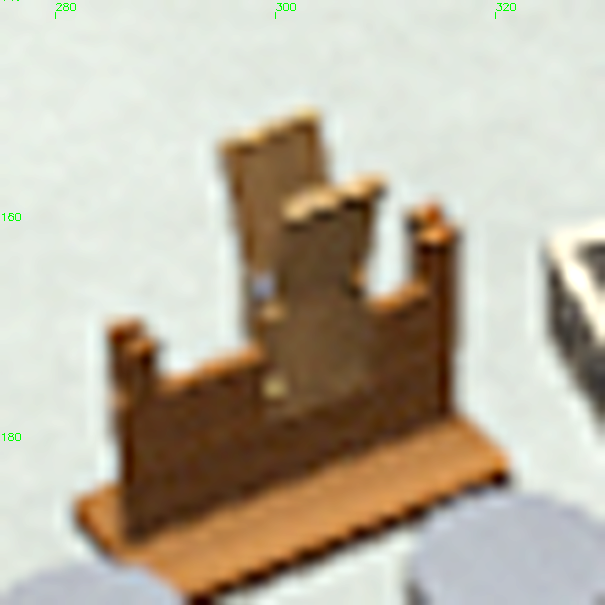

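```bash
cat >> h.py <<'E'
def go(pos,yaw=None):
    """yaw: world angle (deg) of tool y, tool down"""
    s=robot.get_state(); R0=R.from_quat(s["eef_rot"])
    sh=R0.inv().apply(np.array(pos)-s["ee_pos"])*1000
    t=0
    if yaw is not None:
        best=None
        y=np.radians(yaw); ty=np.array([np.cos(y),np.sin(y),0]); tz=np.array([0,0,-1.]); tx=np.cross(ty,tz)
        for sg in(1,-1):
            Rt=R.from_matrix(np.c_[tx*sg,ty*sg,tz]); r=(R0.inv()*Rt).as_rotvec(degrees=True)
            print("opt",sg,r.round(2))
    print("shift mm",sh.round(1),"z",s["ee_pos"].round(4),"q",np.degrees(s["q"]).round(0),"t",s["clock"],"F",s["ft_force"].round(1),"w",round(s["width"]*85,1))
E
python3 - <<'E'
from h import *
go((.4445,.040,.28),13.2)
print(onz("top",(300,241.7),.125), onz("top",(301.5,243),.09))
E
```

```text
opt 1 [-7.000e-02  2.000e-02  5.659e+01]
opt -1 [-2.0000e-02 -8.0000e-02 -1.2341e+02]
shift mm [-403.4 -408.6   23.6] z [0.2072 0.5629 0.3032] q [57.  6.  6. 90. -0. 78.] t 0.1 F [-0.1 -0.1  0.5] w 85.2
[0.44327514 0.04332037 0.125     ] [0.44046693 0.04025922 0.09      ]
```

Call:
{"name": "step_arm", "arguments": {"moves": [[0,[-0.403,-0.409,0.022],[0,0,56.6]],[0,[-0.403,-0.409,0.022],[0,0,56.6]],[0,[-0.403,-0.409,0.022],[0,0,56.6]],[0,[-0.403,-0.409,0.022],[0,0,56.6]],[0,[-0.403,-0.409,0.022],[0,0,56.6]],[0,[-0.403,-0.409,0.022],[0,0,56.6]],[0,[-0.403,-0.409,0.022],[0,0,56.6]],[0,[-0.403,-0.409,0.022],[0,0,56.6]],[0,[-0.403,-0.409,0.022],[0,0,56.6]],[0,[-0.403,-0.409,0.022],[0,0,56.6]],[0,[-0.403,-0.409,0.022],[0,0,56.6]],[0,[-0.403,-0.409,0.022],[0,0,56.6]],[0,[-0.403,-0.409,0.022],[0,0,56.6]],[0,[-0.403,-0.409,0.022],[0,0,56.6]],[0,[-0.403,-0.409,0.022],[0,0,56.6]],[0,[-0.403,-0.409,0.022],[0,0,56.6]]], "squeeze": 40}}

```text
clock: 1.7
ee_pos: [0.4439, 0.041, 0.282]
eef_rot: [0.621, 0.784, 0.0, 0.0]
ft_force: [0.0, 0.6, -0.4]
width: 0.999
```

```bash
python3 - <<'E'
from h import *
go((.4435,.040,.177),13.2)
crop("scene",230,60,390,220,4,"s3.png",None,1.4)
E
```

```text
opt 1 [ 0.01 -0.01  0.08]
opt -1 [ 1.0000e-02  2.0000e-02 -1.7992e+02]
shift mm [ -0.9  -0.6 105. ] z [0.4439 0.041  0.282 ] q [-12. -22. -22.  90.   0.  65.] t 1.7 F [ 0.   0.6 -0.4] w 84.9
```

View pics/s3.png

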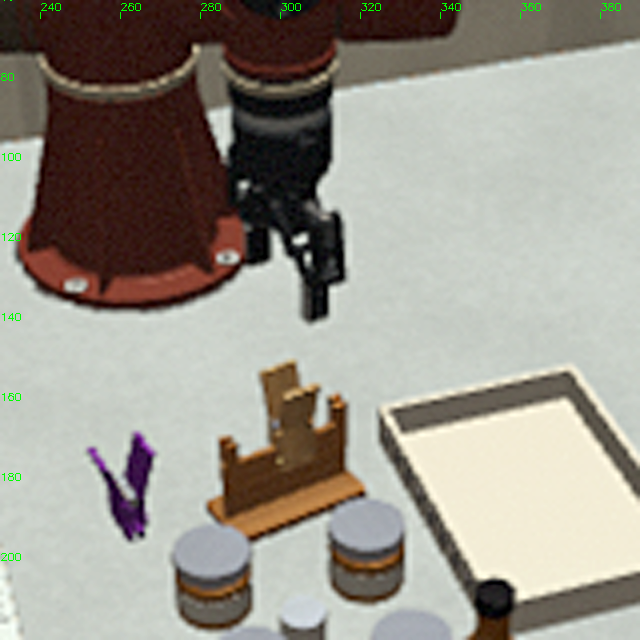

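Call:
{"name": "step_arm", "arguments": {"moves": [[0,[-0.001,0,0.05],[0,0,0]],[0,[-0.001,0,0.08],[0,0,0]],[0,[-0.001,0,0.095],[0,0,0]],[0,[-0.001,0,0.105],[0,0,0]],[0,[-0.001,0,0.105],[0,0,0]],[0,[-0.001,0,0.105],[0,0,0]]]}}

```text
clock: 2.35
ee_pos: [0.445, 0.039, 0.1783]
eef_rot: [0.621, 0.784, 0.0, 0.001]
ft_force: [0.1, -0.0, 0.7]
width: 0.999
```

```bash
python3 - <<'E'
from h import *
go((.4435,.040,.177),13.2)
crop("scene",230,60,390,220,4,"s4.png",None,1.4)
E
```

```text
opt 1 [0.09 0.04 0.  ]
opt -1 [-6.0e-02  1.5e-01 -1.8e+02]
shift mm [ 1.3 -1.3  1.3] z [0.445  0.039  0.1783] q [-12. -21. -32.  79.   0.  65.] t 2.35 F [ 0.1 -0.   0.7] w 84.9
```

View pics/s4.png

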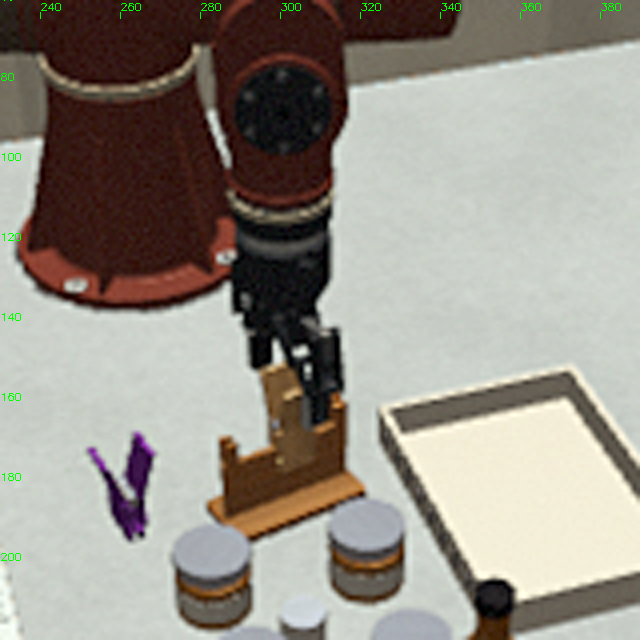

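```bash
python3 - <<'E'
from h import *
s=robot.get_state(); u=np.array([np.cos(np.radians(13.2)),np.sin(np.radians(13.2)),0]);v=np.array([-u[1],u[0],0])
c=s["ee_pos"]*[1,1,0]
for k in(.0425,.05,.057): print(k,proj("scene",c+k*u+[0,0,.118]),proj("scene",c+k*u+[0,0,.105]))
print("tail",proj("scene",c+.0245*u+[0,0,.135]),"+17",proj("scene",[c+.0245*u+[0,0,.135]+.017*v,c+.0245*u+[0,0,.135]-.017*v]))
E
```

```text
0.0425 [[307.84468947 164.99635526]] [[307.90016811 168.08018874]]
0.05 [[308.99254385 166.23486301]] [[309.04132619 169.32142728]]
0.057 [[310.07075622 167.39822867]] [[310.11320739 170.48731331]]
tail [[305.02613148 157.97726681]] +17 [[309.52008902 156.33249294]
 [300.49519387 159.63557526]]
```

Call:
{"name": "step_arm", "arguments": {"moves": [[1,[0,0,0],[0,0,0]],[1,[0,0,0],[0,0,0]],[1,[0,0,0],[0,0,0]],[1,[0,0,0],[0,0,0]],[1,[0,0,0],[0,0,0]],[1,[0,0,0],[0,0,0]],[1,[0,0,0],[0,0,0]],[1,[0,0,0],[0,0,0]],[1,[0,0,0],[0,0,0]],[1,[0,0,0],[0,0,0]]], "squeeze": 40}}

```text
clock: 3.4
ee_pos: [0.4473, 0.0387, 0.1803]
eef_rot: [0.621, 0.784, 0.002, 0.004]
ft_force: [6.1, 1.0, 15.1]
width: 0.233
```

```bash
python3 - <<'E'
from h import *
go((.4435,.040,.177),13.2)
crop("scene",230,60,390,220,4,"s5.png",None,1.4)
E
```

```text
opt 1 [ 0.46  0.15 -0.01]
opt -1 [  0.24  -0.72 179.98]
shift mm [ 2.2 -3.4  3.2] z [0.4473 0.0387 0.1803] q [-12. -21. -32.  78.   0.  65.] t 3.4 F [ 6.1  1.  15.1] w 19.8
```

View pics/s5.png

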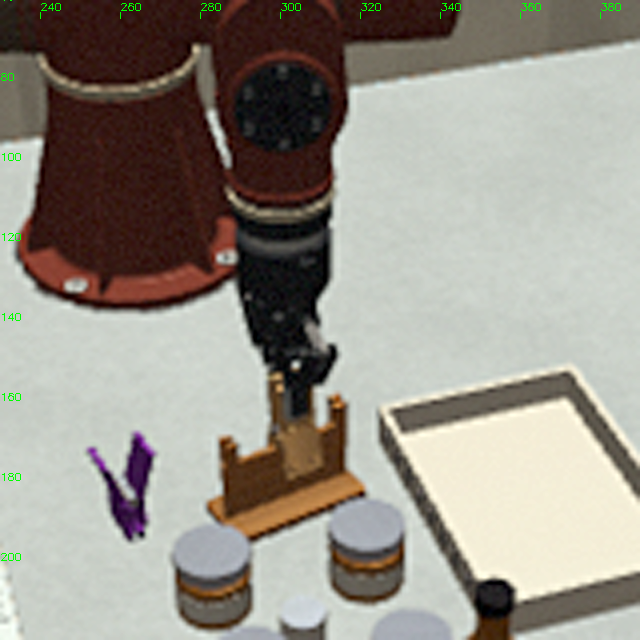

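Call:
{"name": "step_arm", "arguments": {"moves": [[1,[0,0,-0.01],[0,0,0]],[1,[0,0,-0.03],[0,0,0]],[1,[0,0,-0.06],[0,0,0]],[1,[0,0,-0.1],[0,0,0]],[1,[0,0,-0.14],[0,0,0]],[1,[0,0,-0.15],[0,0,0]],[1,[0,0,-0.15],[0,0,0]]]}}

```text
clock: 4.15
ee_pos: [0.4449, 0.0389, 0.3285]
eef_rot: [0.621, 0.784, 0.001, 0.001]
ft_force: [0.3, 0.6, -0.9]
width: 0.231
```

```bash
python3 - <<'E'
from h import *
go((.4435,.040,.177),13.2)
crop("scene",185,60,385,260,4,"s6.png",None,1.4)
crop("top",265,145,425,270,5,"t6.png")
E
```

```text
opt 1 [ 0.12  0.06 -0.01]
opt -1 [ 9.0000e-02 -1.9000e-01  1.7999e+02]
shift mm [  1.5  -1.4 151.5] z [0.4449 0.0389 0.3285] q [-12. -21. -16.  94.  -0.  65.] t 4.15 F [ 0.3  0.6 -0.9] w 19.7
```

View pics/s6.png

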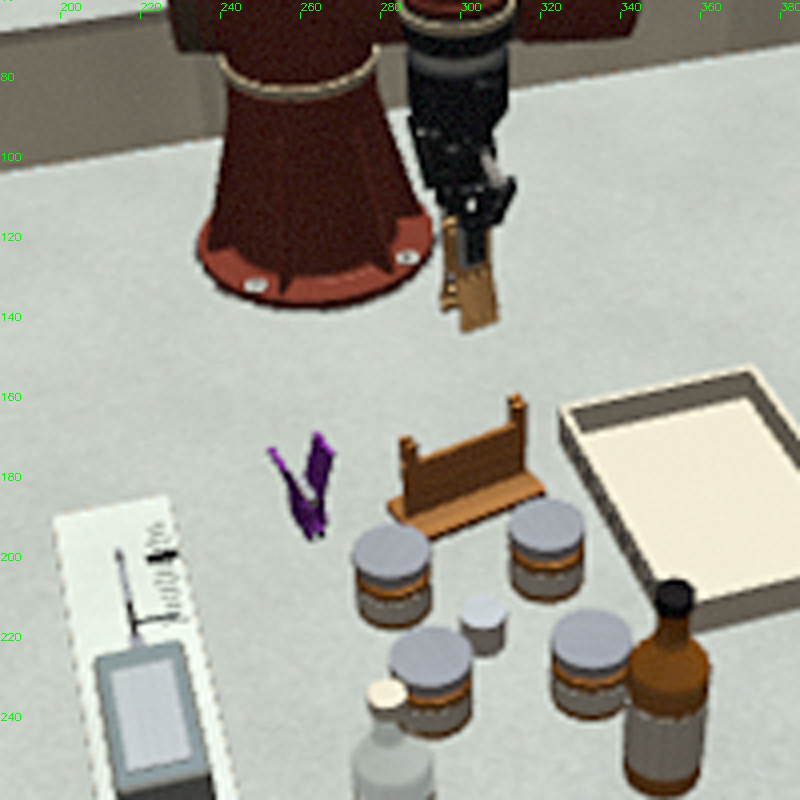

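View pics/t6.png

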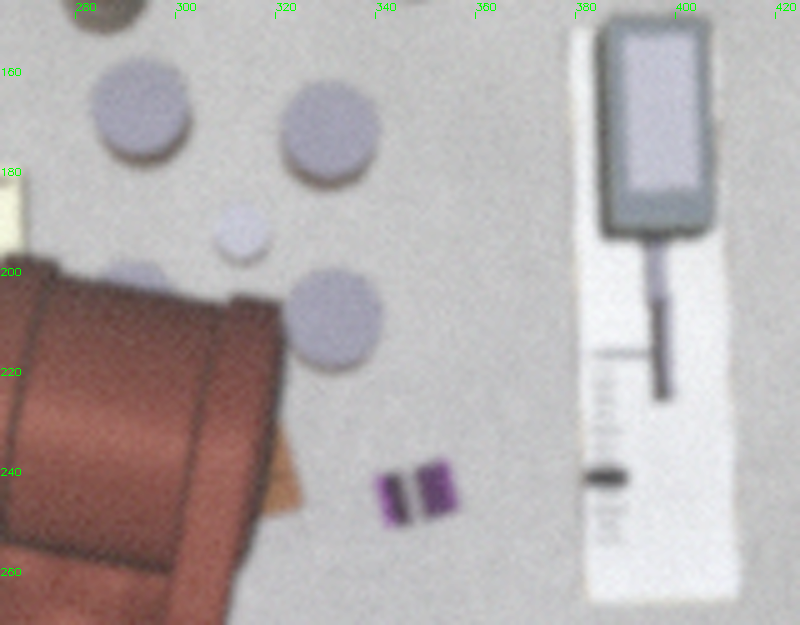

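```bash
python3 - <<'E'
from h import *
im=robot.capture("top"); crop("top",370,190,425,270,9,"t7.png",im,1.5)
im2=robot.capture("scene"); crop("scene",190,180,260,260,9,"s7.png",im2,1.3)
E
```

```text
(no output)
```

View pics/t7.png

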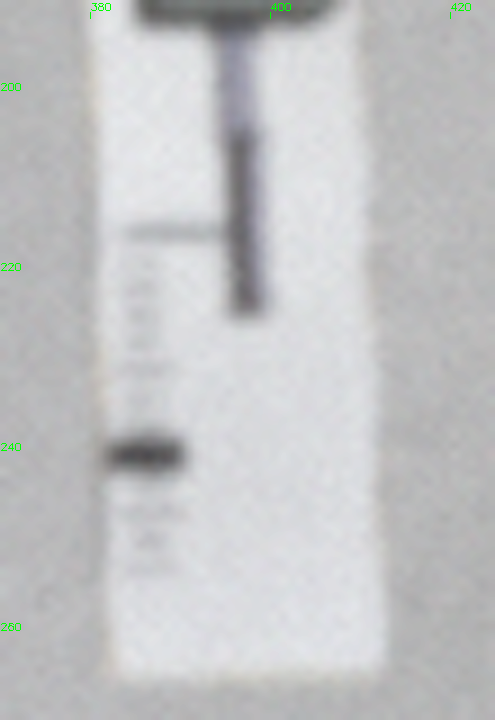

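View pics/s7.png

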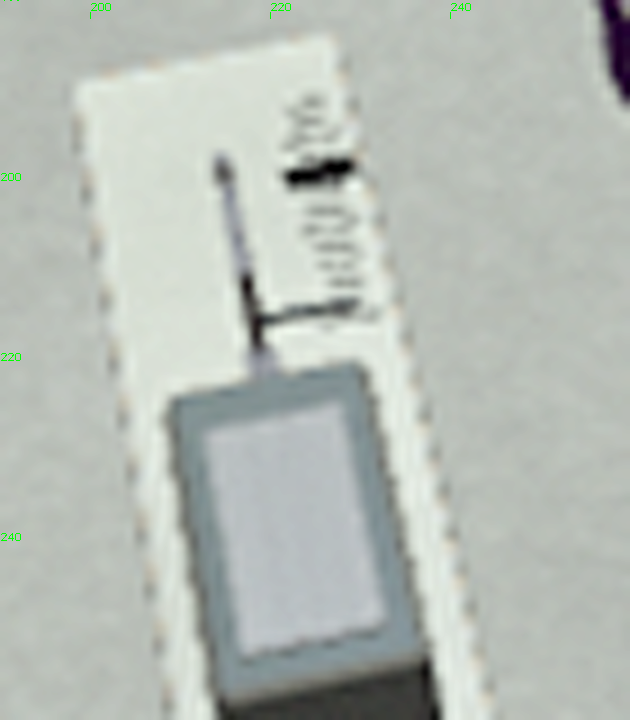

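```bash
python3 - <<'E'
from h import *
im=robot.capture("top").astype(float); g=im.mean(2)
# base edges per row: subpixel max gradient
gs=cv2.GaussianBlur(g,(0,0),.8)
def edge(v,x0,sgn):
    d=np.gradient(v)*sgn; i=int(d.argmax()); i=min(max(i,1),len(d)-2)
    a,b,c=d[i-1:i+2]; return x0+i+0.5*(a-c)/(a-2*b+c)
L=[];Rr=[];
for r in range(200,260,3):
    L.append(onz("top",(edge(gs[r,374:388],374,1),r),.012)); Rr.append(onz("top",(edge(gs[r,403:420],403,-1),r),.012))
L=np.array(L);Rr=np.array(Rr)
pl=np.polyfit(L[:,0],L[:,1],1);pr=np.polyfit(Rr[:,0],Rr[:,1],1); print(pl,pr,"res",np.std(L[:,1]-np.polyval(pl,L[:,0])),np.std(Rr[:,1]-np.polyval(pr,Rr[:,0])))
F=[]
for c in range(386,410,2): F.append(onz("top",(c,edge(gs[256:274,c],256,-1)),.012))
F=np.array(F); pf=np.polyfit(F[:,1],F[:,0],1); print("front",pf,F[:,0].mean())
s=(pl[0]+pr[0])/2; u=np.array([1,s])/np.hypot(1,s); print("axis deg",np.degrees(np.arctan(s)),"front slope deg",np.degrees(np.arctan(pf[0])),"width",(pl[1]-pr[1]+(pl[0]-pr[0])*.45)*u[0])
pm=(pl+pr)/2
x=F[:,0].mean()
for _ in range(5): y=np.polyval(pm,x); x=np.polyval(pf,y)
o=np.array([x,y])+.16*u; print("gauge origin",o,"u",u)
print("tab ends",onz("top",(398,204.8),.074),onz("top",(399,225.2),.074),"mid",onz("top",(398.5,215),.065))
print("mark",onz("top",(386.3,241),.012), "pred", o-.08*u+.034*np.array([-u[1],u[0]]))
print("pointer", onz("top",(384,216),.016))
print(proj("top",[*(o-.032*u),.07]),proj("top",[*(o+.032*u),.07]),proj("scene",[*(o-.032*u),.074]))
E
```

```text
[ 0.00982684 -0.22427862] [-0.0131413  -0.30891942] res 0.006442493160505961 0.0010268771887322816
front [-0.00379508  0.36474915] 0.36575263938121133
axis deg -0.09495229782802928 front slope deg -0.21744129150510524 width 0.09497633307629416
gauge origin [ 0.525763   -0.26747033] u [ 0.99999863 -0.00165723]
tab ends [ 0.55343909 -0.26618693  0.074     ] [ 0.48897639 -0.26618826  0.074     ] mid [ 0.52193127 -0.26777405  0.065     ]
mark [ 0.44274927 -0.2332987   0.012     ] pred [ 0.44581945 -0.2333378 ]
pointer [ 0.52432258 -0.22888305  0.016     ]
[[399.0965187  223.76366668]] [[398.14023078 203.58140866]] [[213.77559139 196.14764989]]
```

```bash
python3 - <<'E'
from h import *
go((.523,-.267,.25),90)
E
```

```text
opt 1 [-7.000e-02 -1.500e-01 -7.681e+01]
opt -1 [-1.6000e-01  8.0000e-02  1.0319e+02]
shift mm [-316.2    7.4   74.8] z [0.4438 0.0391 0.3252] q [-12. -21. -17.  94.   0.  65.] t 4.4 F [ 0.4 -0.2 -0.7] w 19.1
```

Call:
{"name": "step_arm", "arguments": {"moves": [[1,[-0.04,0,0],[0,0,-8]],[1,[-0.085,0.002,0],[0,0,-16.5]],[1,[-0.13,0.003,0],[0,0,-25]],[1,[-0.17,0.004,0],[0,0,-33.5]],[1,[-0.21,0.005,0.01],[0,0,-42]],[1,[-0.25,0.006,0.03],[0,0,-50]],[1,[-0.28,0.007,0.045],[0,0,-58]],[1,[-0.3,0.007,0.06],[0,0,-66]],[1,[-0.31,0.007,0.07],[0,0,-74]],[1,[-0.316,0.007,0.075],[0,0,-76.8]],[1,[-0.316,0.007,0.075],[0,0,-76.8]],[1,[-0.316,0.007,0.075],[0,0,-76.8]],[1,[-0.316,0.007,0.075],[0,0,-76.8]]]}}

```text
clock: 5.7
ee_pos: [0.5233, -0.2666, 0.2521]
eef_rot: [0.001, 1.0, 0.0, 0.0]
ft_force: [-0.0, -0.1, -0.7]
width: 0.227
```

```bash
python3 - <<'E'
from h import *
go((.523,-.267,.18),90)
crop("scene",150,100,310,260,5,"s8.png",None,1.4)
E
```

```text
opt 1 [ 0.01  0.01 -0.07]
opt -1 [ 1.0000e-02 -1.0000e-02  1.7993e+02]
shift mm [ 0.3 -0.4 72.1] z [ 0.5233 -0.2666  0.2521] q [-40.   3.  -2.  84.   0. -40.] t 5.7 F [-0.  -0.1 -0.7] w 19.3
```

View pics/s8.png

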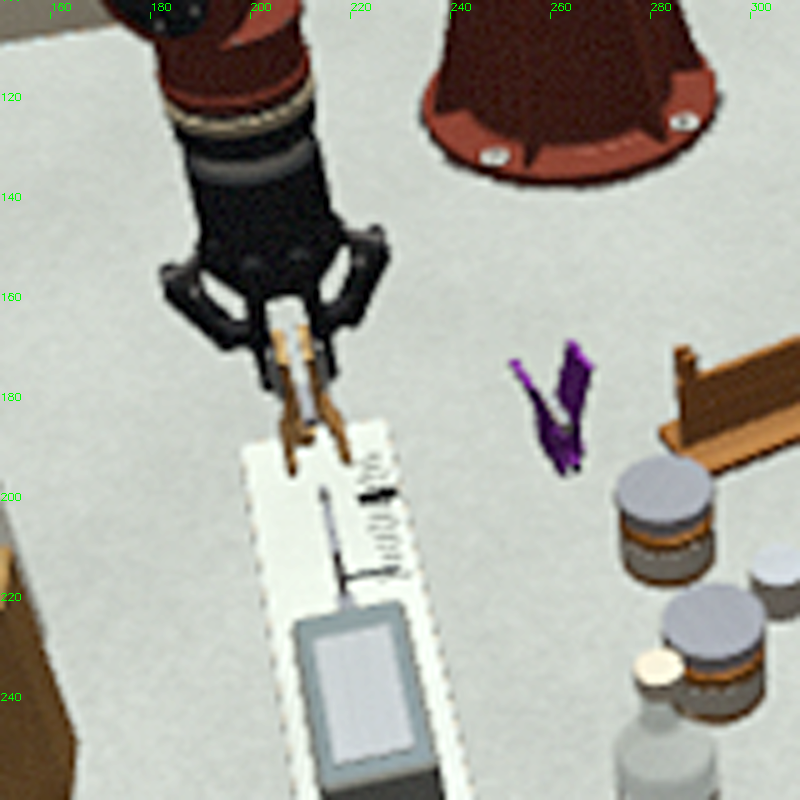

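Call:
{"name": "step_arm", "arguments": {"moves": [[1,[0,0,0.02],[0,0,0]],[1,[0,0,0.04],[0,0,0]],[1,[0,0,0.055],[0,0,0]],[1,[0,0,0.065],[0,0,0]],[1,[0,0,0.065],[0,0,0]]]}}

```text
clock: 6.25
ee_pos: [0.5228, -0.2665, 0.1855]
eef_rot: [0.0, 1.0, 0.001, -0.001]
ft_force: [0.0, 0.2, -0.6]
width: 0.223
```

```bash
python3 - <<'E'
from h import *
go((.523,-.267,.175),90)
crop("scene",150,130,270,250,6,"s9.png",None,1.4)
E
```

```text
opt 1 [ 0.08 -0.09 -0.02]
opt -1 [-1.4000e-01 -1.2000e-01  1.7998e+02]
shift mm [-0.2 -0.6 10.5] z [ 0.5228 -0.2665  0.1855] q [-40.   4.  -8.  77.   0. -40.] t 6.25 F [ 0.   0.2 -0.6] w 18.9
```

View pics/s9.png

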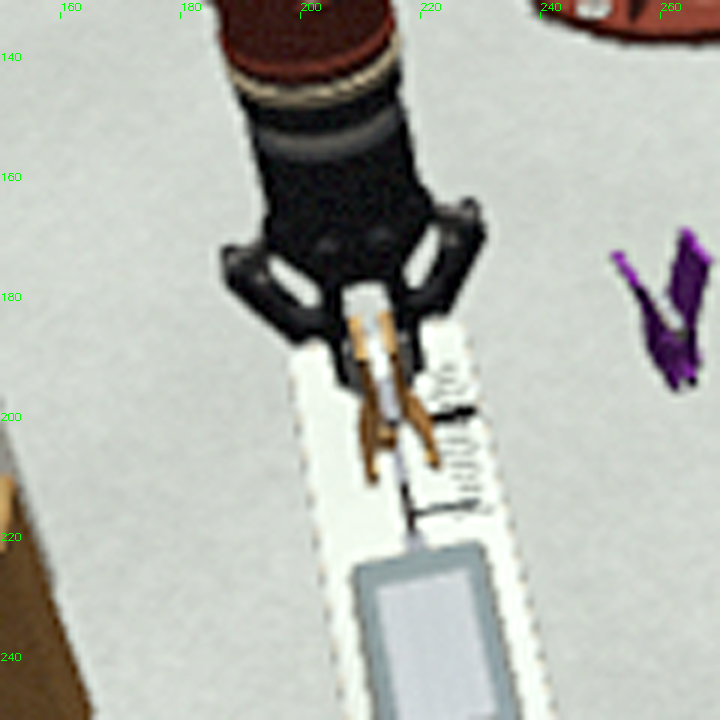

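Call:
{"name": "step_arm", "arguments": {"moves": [[1,[0,0,0.005],[0,0,0]],[1,[0,0,0.009],[0,0,0]],[1,[0,0,0.011],[0,0,0]],[1,[0,0,0.011],[0,0,0]]]}}

```text
clock: 6.7
ee_pos: [0.5233, -0.2671, 0.1758]
eef_rot: [0.0, 1.0, 0.0, 0.0]
ft_force: [0.3, 0.6, -0.9]
width: 0.229
```

Call:
{"name": "step_arm", "arguments": {"moves": [[1,[0,0,0.002],[0,0,0]],[1,[0,0,0.003],[0,0,0]],[1,[0,0,0.003],[0,0,0]]]}}

```text
clock: 7.0
ee_pos: [0.5236, -0.2672, 0.1752]
eef_rot: [0.0, 1.0, -0.001, 0.001]
ft_force: [-4.7, 3.9, 14.4]
width: 0.227
```

```bash
python3 - <<'E'
from h import *
go((.523,-.267,.175),90)
E
```

```text
opt 1 [-0.07  0.08 -0.01]
opt -1 [1.2000e-01 1.1000e-01 1.7999e+02]
shift mm [0.6 0.2 0.2] z [ 0.5236 -0.2672  0.1752] q [-40.   5.  -9.  76.  -0. -40.] t 7.0 F [-4.7  3.9 14.4] w 19.3
```

Call:
{"name": "step_arm", "arguments": {"moves": [[0.6,[0,0,0],[0,0,0]],[0.5,[0,0,0],[0,0,0]],[0.4,[0,0,0],[0,0,0]],[0.2,[0,0,0],[0,0,0]],[0,[0,0,0],[0,0,0]],[0,[0,0,0],[0,0,0]],[0,[0,0,0],[0,0,0]],[0,[0,0,0],[0,0,0]]]}}

```text
clock: 7.8
ee_pos: [0.5233, -0.267, 0.1729]
eef_rot: [0.0, 1.0, 0.0, 0.0]
ft_force: [-0.4, 0.1, -0.1]
width: 1.0
```

```bash
python3 - <<'E'
from h import *
go((.523,-.267,.25),90)
crop("scene",150,130,270,250,6,"s10.png",None,1.4)
E
```

```text
opt 1 [ 0.    0.   -0.01]
opt -1 [ 1.0000e-02 -1.0000e-02  1.7999e+02]
shift mm [  0.3   0.  -77.1] z [ 0.5233 -0.267   0.1729] q [-40.   5.  -9.  76.   0. -40.] t 7.8 F [-0.4  0.1 -0.1] w 85.0
```

View pics/s10.png

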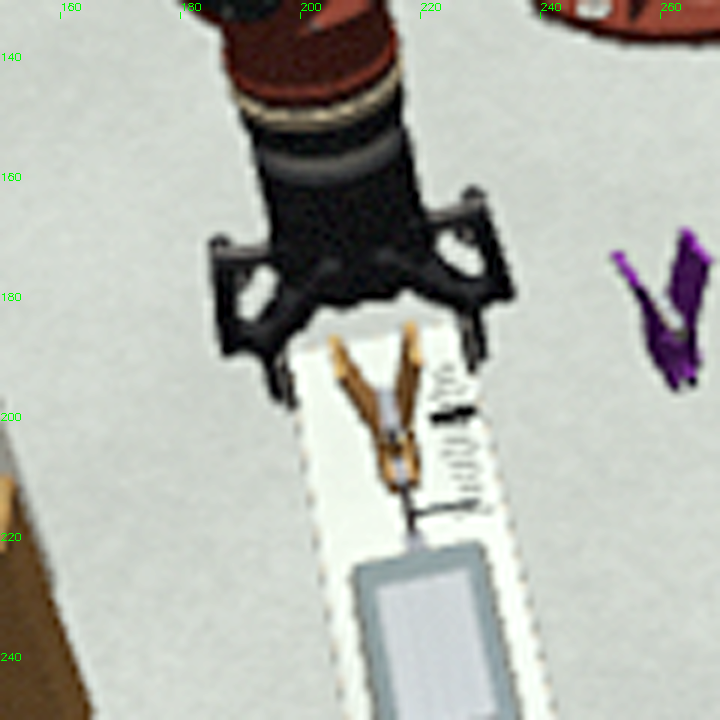

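Call:
{"name": "step_arm", "arguments": {"moves": [[0,[0,0,-0.03],[0,0,0]],[0,[0,0,-0.07],[0,0,0]],[0,[0,0,-0.09],[0,0,8]],[0,[0,0,-0.09],[0,0,16]],[0,[0,0,-0.09],[0,0,24]],[0,[0,0,-0.09],[0,0,32]],[0,[0,0,-0.09],[0,0,40]],[0,[0,0,-0.09],[0,0,48]],[0,[0,0,-0.09],[0,0,56]],[0,[0,0,-0.09],[0,0,64]],[0,[0,0,-0.09],[0,0,72]],[0,[0,0,-0.09],[0,0,80]],[0,[0,0,-0.09],[0,0,88]],[0,[0,0,-0.09],[0,0,90]],[0,[0,0,-0.09],[0,0,90]],[0,[0,0,-0.09],[0,0,90]]], "squeeze": 30}}

```text
clock: 9.45
ee_pos: [0.5233, -0.267, 0.2629]
eef_rot: [0.707, 0.708, 0.0, -0.0]
ft_force: [-0.5, 0.7, 0.4]
width: 0.999
```

```bash
python3 - <<'E'
from h import *
go((.523,-.267,.154),0)
crop("scene",150,100,310,260,5,"s11.png",None,1.4)
crop("top",370,150,425,270,6,"t11.png",None,1.5)
E
```

```text
opt 1 [ 0.   -0.01  0.07]
opt -1 [ 1.0000e-02  1.0000e-02 -1.7993e+02]
shift mm [  0.   -0.3 108.9] z [ 0.5233 -0.267   0.2629] q [-40.   4.  -1.  85.   0.  50.] t 9.45 F [-0.5  0.7  0.4] w 84.9
```

View pics/s11.png

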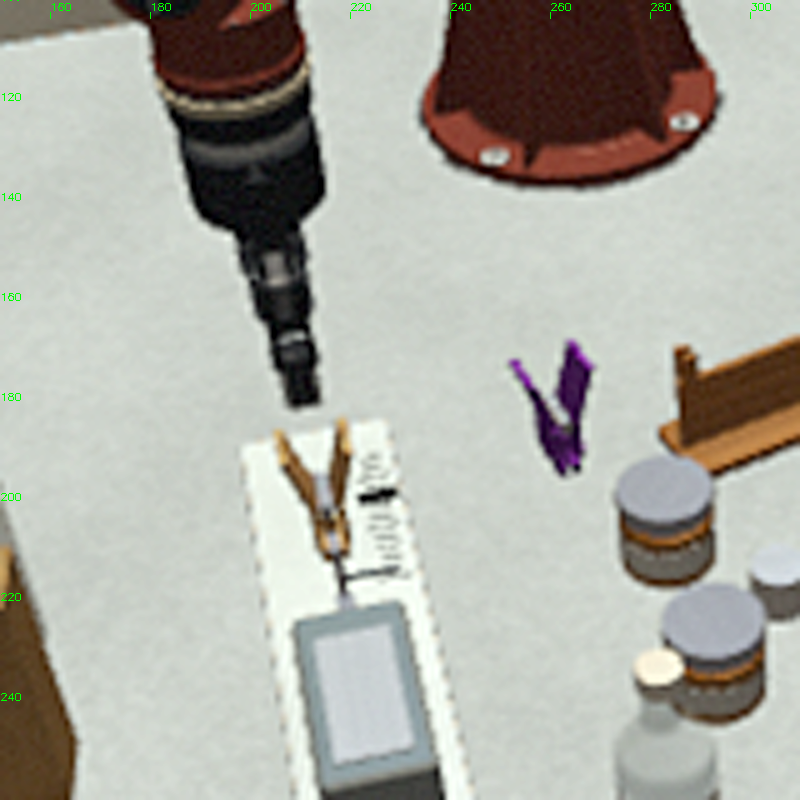

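Call:
{"name": "step_arm", "arguments": {"moves": [[0,[0,0,0.04],[0,0,0]],[0,[0,0,0.075],[0,0,0]],[0,[0,0,0.095],[0,0,0]],[0,[0,0,0.105],[0,0,0]],[0,[0,0,0.108],[0,0,0]],[0,[0,0,0.108],[0,0,0]],[0,[0,0,0.108],[0,0,0]]]}}

```text
clock: 10.25
ee_pos: [0.5239, -0.2675, 0.1564]
eef_rot: [0.707, 0.707, 0.0, 0.001]
ft_force: [-0.3, 1.1, -1.0]
width: 0.999
```

```bash
python3 - <<'E'
from h import *
go((.523,-.267,.154),0)
crop("scene",150,130,270,250,6,"s12.png",None,1.4)
crop("top",350,150,430,270,6,"t12.png",None,1.5)
E
```

```text
opt 1 [ 0.1   0.07 -0.01]
opt -1 [ 1.2000e-01 -1.6000e-01  1.7999e+02]
shift mm [ 0.5 -0.9  2.4] z [ 0.5239 -0.2675  0.1564] q [-40.   5. -11.  74.   0.  50.] t 10.25 F [-0.3  1.1 -1. ] w 84.9
```

View pics/s12.png

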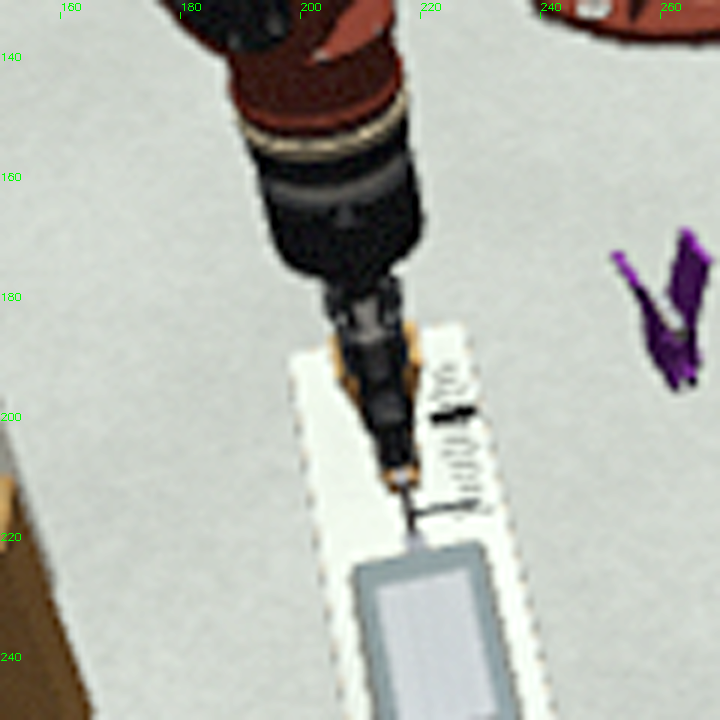

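View pics/t12.png

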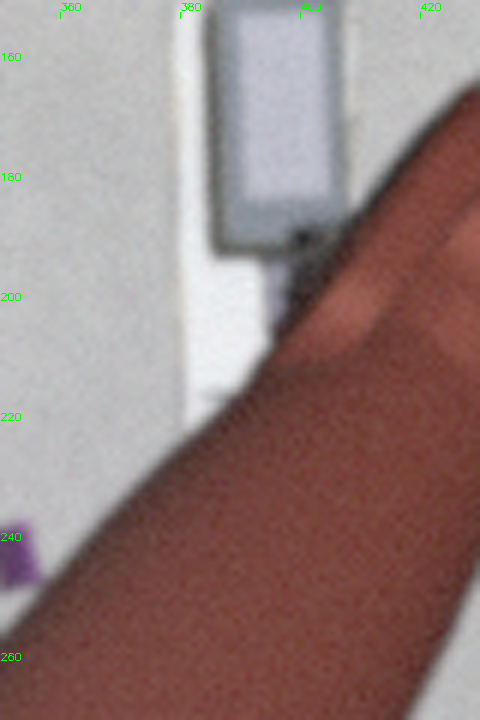

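Call:
{"name": "step_arm", "arguments": {"moves": [[0.4,[0,0,0],[0,0,0]],[0.5,[0,0,0],[0,0,0]],[0.55,[0,0,0],[0,0,0]],[0.6,[0,0,0],[0,0,0]],[0.7,[0,0,0],[0,0,0]],[0.8,[0,0,0],[0,0,0]],[1,[0,0,0],[0,0,0]],[1,[0,0,0],[0,0,0]],[1,[0,0,0],[0,0,0]]]}}

```text
clock: 11.25
ee_pos: [0.523, -0.2671, 0.155]
eef_rot: [0.707, 0.707, -0.0, -0.0]
ft_force: [-5.8, 0.0, 5.5]
width: 0.397
```

```bash
python3 - <<'E'
from h import *
go((.523,-.267,.154),0)
crop("scene",170,150,270,250,7,"s13.png",None,1.4)
E
```

```text
opt 1 [-0.04  0.01 -0.03]
opt -1 [1.0000e-02 6.0000e-02 1.7997e+02]
shift mm [ 0.1 -0.   1. ] z [ 0.523  -0.2671  0.155 ] q [-40.   5. -11.  74.  -0.  50.] t 11.25 F [-5.8  0.   5.5] w 33.7
```

View pics/s13.png

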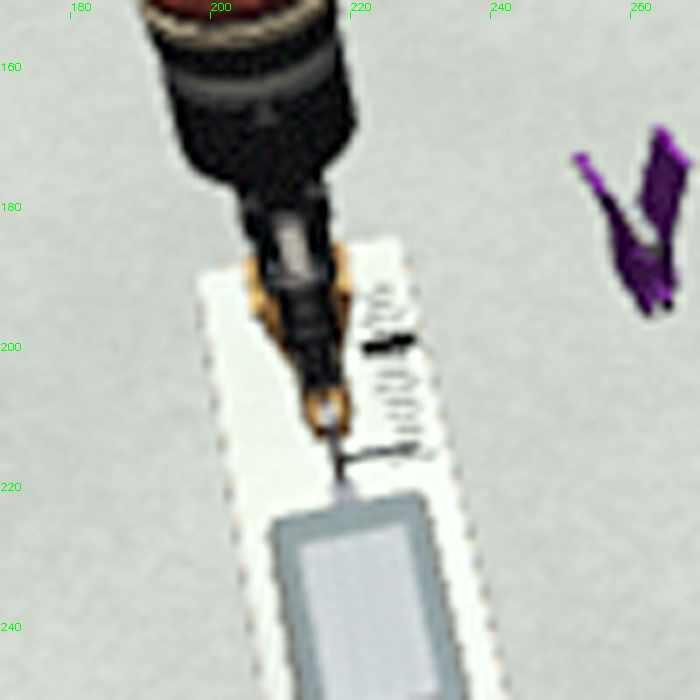

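Call:
{"name": "step_arm", "arguments": {"moves": [[1,[0,-0.004,0],[0,0,0]],[1,[0,-0.008,0],[0,0,0]],[1,[0,-0.012,0],[0,0,0]],[1,[0,-0.016,0],[0,0,0]],[1,[0,-0.02,0],[0,0,0]],[1,[0,-0.024,0],[0,0,0]],[1,[0,-0.028,0],[0,0,0]],[1,[0,-0.032,0],[0,0,0]],[1,[0,-0.036,0],[0,0,0]],[1,[0,-0.04,0],[0,0,0]],[1,[0,-0.044,0],[0,0,0]],[1,[0,-0.048,0],[0,0,0]],[1,[0,-0.052,0],[0,0,0]],[1,[0,-0.056,0],[0,0,0]],[1,[0,-0.06,0],[0,0,0]],[1,[0,-0.063,0],[0,0,0]],[1,[0,-0.066,0],[0,0,0]],[1,[0,-0.068,0],[0,0,0]],[1,[0,-0.07,0],[0,0,0]],[1,[0,-0.07,0],[0,0,0]]]}}

```text
clock: 13.3
ee_pos: [0.4532, -0.2668, 0.1549]
eef_rot: [0.707, 0.707, 0.0, 0.0]
ft_force: [4.5, 3.3, 3.0]
width: 0.395
```

```bash
python3 - <<'E'
from h import *
go((.523,-.267,.154),0)
crop("scene",170,150,270,250,7,"s14.png",None,1.4)
E
```

```text
opt 1 [ 0.04 -0.03 -0.02]
opt -1 [-5.0000e-02 -6.0000e-02  1.7998e+02]
shift mm [-0.2 69.8  1. ] z [ 0.4532 -0.2668  0.1549] q [-45.  -5. -21.  74.   0.  45.] t 13.3 F [4.5 3.3 3. ] w 33.6
```

View pics/s14.png

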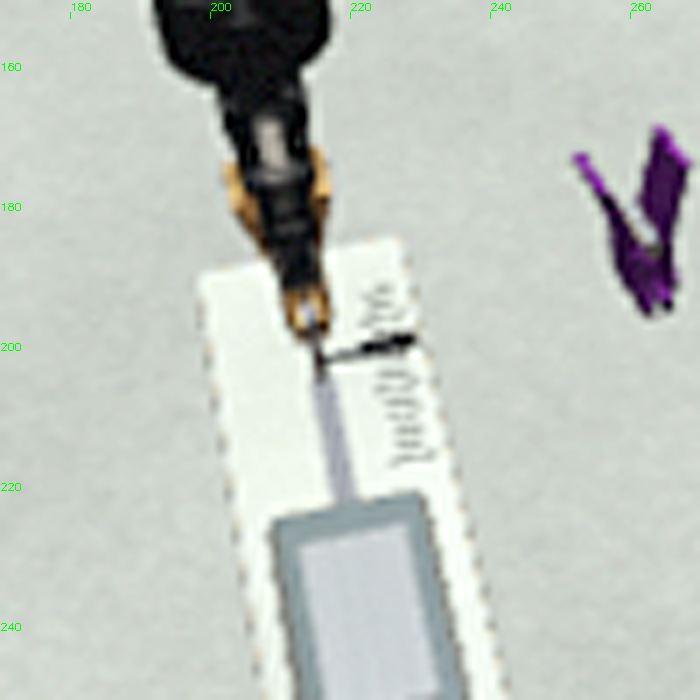

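```bash
python3 - <<'E'
from h import *
im=robot.capture("scene"); crop("scene",208,188,238,222,22,"s15.png",im,1.4)
a=cv2.imread("pics/scene0.png")[:,:,::-1]; crop("scene",208,188,238,222,22,"s15b.png",a,1.4)
# predicted: pointer tip line at z .016 y=-.235
for k in(0,.06,.07,.08,.09): print(k,proj("scene",[[.523-k,-.255,.016],[.523-k,-.235,.016]]).round(1).tolist())
E
```

```text
0 [[221.7, 214.4], [227.8, 213.0]]
0.06 [[218.9, 202.2], [224.9, 200.9]]
0.07 [[218.5, 200.2], [224.4, 199.0]]
0.08 [[218.1, 198.3], [224.0, 197.0]]
0.09 [[217.6, 196.3], [223.5, 195.1]]
```

View pics/s15.png

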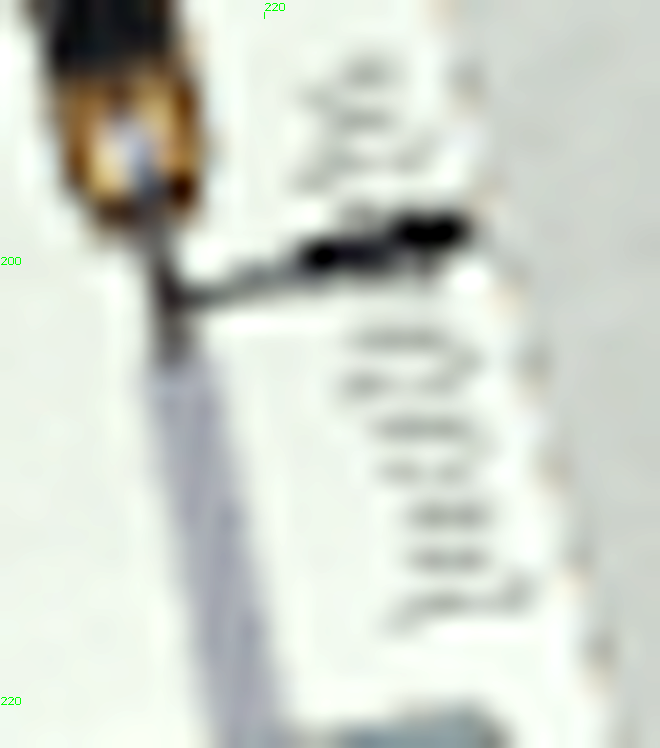

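View pics/s15b.png

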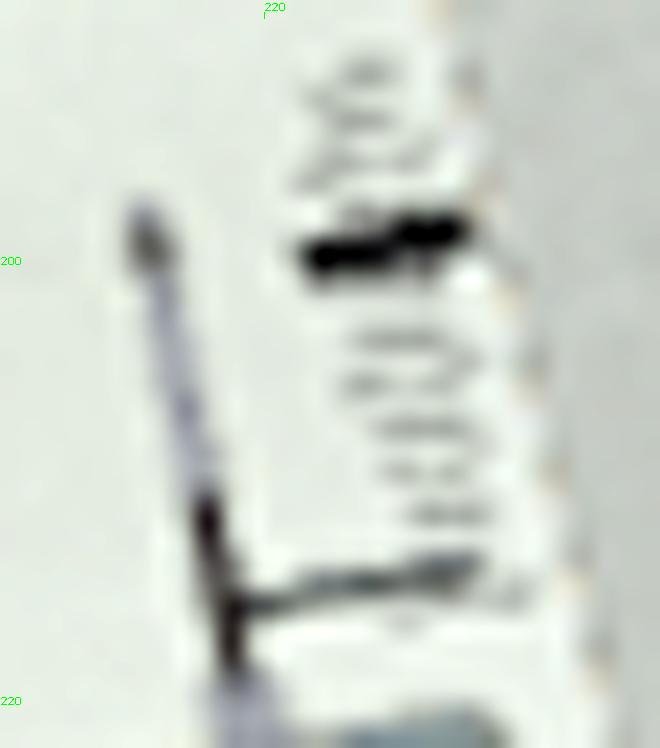

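Call:
{"name": "step_arm", "arguments": {"moves": [[1,[0,-0.003,0],[0,0,0]],[1,[0,-0.006,0],[0,0,0]],[1,[0,-0.008,0],[0,0,0]],[1,[0,-0.01,0],[0,0,0]],[1,[0,-0.0103,0],[0,0,0]],[1,[0,-0.0103,0],[0,0,0]],[1,[0,-0.0103,0],[0,0,0]],[1,[0,-0.0103,0],[0,0,0]]]}}

```text
clock: 14.2
ee_pos: [0.4431, -0.2668, 0.1549]
eef_rot: [0.707, 0.707, 0.001, 0.0]
ft_force: [6.2, 3.1, 3.1]
width: 0.397
```

```bash
python3 - <<'E'
from h import *
go((.443,-.267,.154),0)
im=robot.capture("scene"); crop("scene",208,188,238,222,22,"s16.png",im,1.4)
E
```

```text
opt 1 [ 0.05 -0.04 -0.01]
opt -1 [-6.0000e-02 -8.0000e-02  1.7999e+02]
shift mm [-0.2 -0.1  0.9] z [ 0.4431 -0.2668  0.1549] q [-46.  -7. -23.  74.   0.  44.] t 14.2 F [6.2 3.1 3.1] w 33.7
```

View pics/s16.png

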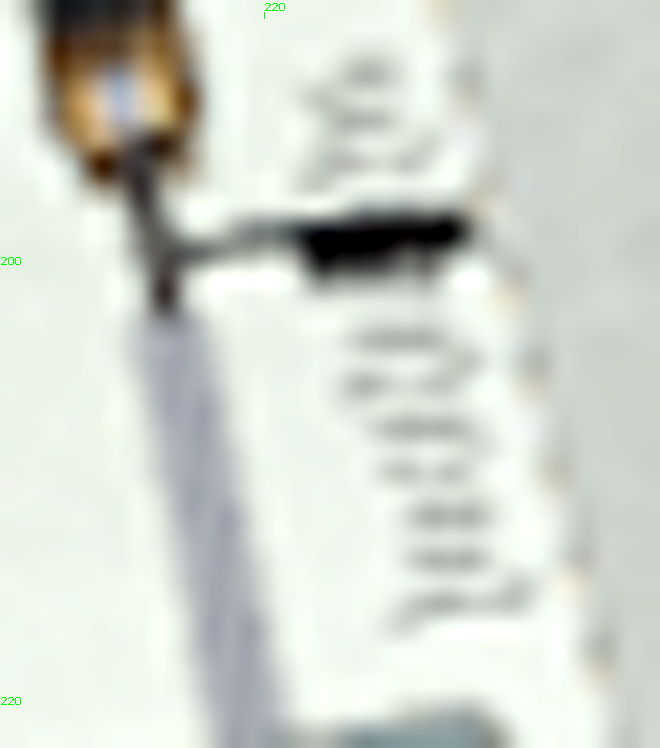

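```bash
python3 - <<'E'
from h import *
crop("top",350,180,430,280,6,"t16.png",None,1.5)
for y in(-.255,-.23): print(proj("scene",[[.5228,y,z] for z in(.012,.016,.020,.025,.03)]).round(2).tolist())
E
```

```text
[[221.84, 215.19], [221.66, 214.32], [221.48, 213.45], [221.26, 212.35], [221.03, 211.25]]
[[229.49, 213.55], [229.32, 212.68], [229.16, 211.8], [228.95, 210.7], [228.75, 209.6]]
```

View pics/t16.png

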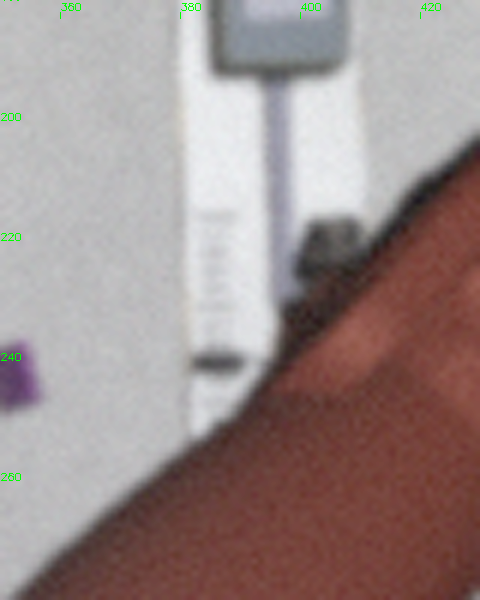

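Call:
{"name": "step_arm", "arguments": {"moves": [[1,[0,0,0],[0,0,0]],[1,[0,0,0],[0,0,0]],[1,[0,0,0],[0,0,0]],[1,[0,0,0],[0,0,0]],[1,[0,0,0],[0,0,0]],[1,[0,0,0],[0,0,0]],[1,[0,0,0],[0,0,0]],[1,[0,0,0],[0,0,0]],[1,[0,0,0],[0,0,0]],[1,[0,0,0],[0,0,0]],[1,[0,0,0],[0,0,0]],[1,[0,0,0],[0,0,0]],[1,[0,0.002,0],[0,0,0]],[1,[0,0.004,0],[0,0,0]],[1,[0,0.007,0],[0,0,0]],[1,[0,0.01,0],[0,0,0]],[1,[0,0.013,0],[0,0,0]],[1,[0,0.016,0],[0,0,0]],[1,[0,0.019,0],[0,0,0]],[1,[0,0.022,0],[0,0,0]]]}}

```text
clock: 16.3
ee_pos: [0.465, -0.2669, 0.1549]
eef_rot: [0.707, 0.707, 0.0, -0.0]
ft_force: [3.9, 2.2, 3.1]
width: 0.393
```

Call:
{"name": "step_arm", "arguments": {"moves": [[1,[0,0.003,0],[0,0,0]],[1,[0,0.006,0],[0,0,0]],[1,[0,0.009,0],[0,0,0]],[1,[0,0.012,0],[0,0,0]],[1,[0,0.015,0],[0,0,0]],[1,[0,0.018,0],[0,0,0]],[1,[0,0.021,0],[0,0,0]],[1,[0,0.024,0],[0,0,0]],[1,[0,0.027,0],[0,0,0]],[1,[0,0.03,0],[0,0,0]],[1,[0,0.033,0],[0,0,0]],[1,[0,0.036,0],[0,0,0]],[1,[0,0.039,0],[0,0,0]],[1,[0,0.042,0],[0,0,0]],[1,[0,0.045,0],[0,0,0]],[1,[0,0.047,0],[0,0,0]],[1,[0,0.049,0],[0,0,0]],[1,[0,0.051,0],[0,0,0]],[1,[0,0.053,0],[0,0,0]],[1,[0,0.054,0],[0,0,0]]]}}

```text
clock: 18.3
ee_pos: [0.5191, -0.2671, 0.1549]
eef_rot: [0.707, 0.707, -0.0, 0.0]
ft_force: [1.7, -1.0, 3.3]
width: 0.391
```

Call:
{"name": "step_arm", "arguments": {"moves": [[1,[0,0.001,0],[0,0,0]],[1,[0,0.002,0],[0,0,0]],[1,[0,0.003,0],[0,0,0]],[1,[0,0.004,0],[0,0,0]],[1,[0,0.004,0],[0,0,0]],[1,[0,0.004,0],[0,0,0]],[1,[0,0.004,0],[0,0,0]],[1,[0,0.004,0],[0,0,0]]]}}

```text
clock: 19.1
ee_pos: [0.5225, -0.2671, 0.1548]
eef_rot: [0.707, 0.707, -0.001, -0.0]
ft_force: [-4.1, -1.3, 4.5]
width: 0.391
```

```bash
python3 - <<'E'
from h import *
go((.523,-.267,.154),0)
im=robot.capture("scene"); crop("scene",208,188,238,222,22,"s17.png",im,1.4)
E
```

```text
opt 1 [-0.08  0.   -0.03]
opt -1 [1.0000e-02 1.3000e-01 1.7997e+02]
shift mm [0.1 0.5 0.8] z [ 0.5225 -0.2671  0.1548] q [-40.   5. -11.  74.  -0.  50.] t 19.1 F [-4.1 -1.3  4.5] w 33.2
```

View pics/s17.png

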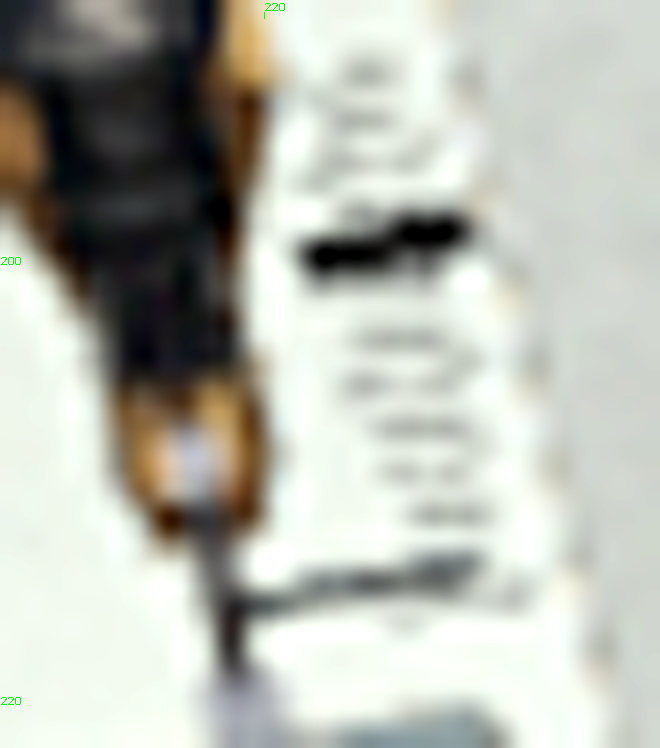

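Call:
{"name": "step_arm", "arguments": {"moves": [[1,[0,-0.004,0],[0,0,0]],[1,[0,-0.008,0],[0,0,0]],[1,[0,-0.012,0],[0,0,0]],[1,[0,-0.016,0],[0,0,0]],[1,[0,-0.02,0],[0,0,0]],[1,[0,-0.024,0],[0,0,0]],[1,[0,-0.028,0],[0,0,0]],[1,[0,-0.032,0],[0,0,0]],[1,[0,-0.036,0],[0,0,0]],[1,[0,-0.04,0],[0,0,0]],[1,[0,-0.044,0],[0,0,0]],[1,[0,-0.048,0],[0,0,0]],[1,[0,-0.052,0],[0,0,0]],[1,[0,-0.056,0],[0,0,0]],[1,[0,-0.06,0],[0,0,0]],[1,[0,-0.064,0],[0,0,0]],[1,[0,-0.068,0],[0,0,0]],[1,[0,-0.072,0],[0,0,0]],[1,[0,-0.076,0],[0,0,0]],[1,[0,-0.078,0],[0,0,0]]]}}

```text
clock: 21.15
ee_pos: [0.4448, -0.2667, 0.1549]
eef_rot: [0.707, 0.707, 0.001, -0.0]
ft_force: [6.3, 3.8, 1.4]
width: 0.395
```

Call:
{"name": "step_arm", "arguments": {"moves": [[1,[0,-0.002,0],[0,0,0]],[1,[0,-0.002,0],[0,0,0]],[1,[0,-0.002,0],[0,0,0]],[1,[0,-0.002,0],[0,0,0]]]}}

```text
clock: 21.55
ee_pos: [0.443, -0.2666, 0.1549]
eef_rot: [0.707, 0.707, 0.001, -0.0]
ft_force: [5.7, 3.6, 3.3]
width: 0.393
```

```bash
python3 - <<'E'
from h import *
go((.443,-.267,.154),0)
im=robot.capture("scene"); crop("scene",208,188,238,222,22,"s18.png",im,1.4)
E
```

```text
opt 1 [ 0.04 -0.05  0.  ]
opt -1 [ 8.0e-02  6.0e-02 -1.8e+02]
shift mm [-0.4 -0.   0.9] z [ 0.443  -0.2666  0.1549] q [-46.  -7. -23.  74.   0.  44.] t 21.55 F [5.7 3.6 3.3] w 33.4
```

View pics/s18.png

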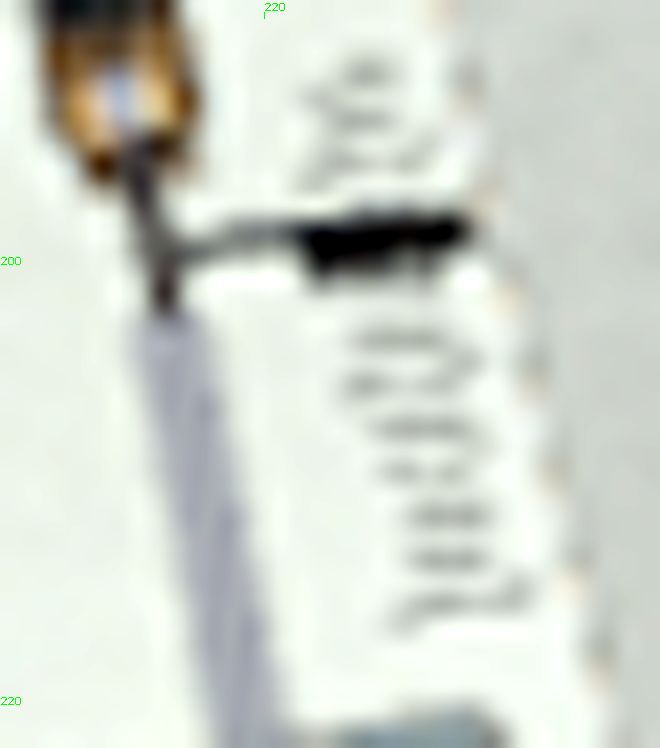

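Same picture as in the first pull: pointer junction at (216, 199.4), pointer over the broad mark. I'll hold, then ease back.

Call:
{"name": "step_arm", "arguments": {"moves": [[1,[0,0,0],[0,0,0]],[1,[0,0,0],[0,0,0]],[1,[0,0,0],[0,0,0]],[1,[0,0,0],[0,0,0]],[1,[0,0,0],[0,0,0]],[1,[0,0,0],[0,0,0]],[1,[0,0,0],[0,0,0]],[1,[0,0,0],[0,0,0]],[1,[0,0,0],[0,0,0]],[1,[0,0,0],[0,0,0]],[1,[0,0,0],[0,0,0]],[1,[0,0,0],[0,0,0]],[1,[0,0.002,0],[0,0,0]],[1,[0,0.004,0],[0,0,0]],[1,[0,0.007,0],[0,0,0]],[1,[0,0.01,0],[0,0,0]],[1,[0,0.013,0],[0,0,0]],[1,[0,0.016,0],[0,0,0]],[1,[0,0.019,0],[0,0,0]],[1,[0,0.022,0],[0,0,0]]]}}

```text
clock: 23.6
ee_pos: [0.465, -0.2668, 0.1548]
eef_rot: [0.707, 0.707, 0.0, -0.0]
ft_force: [3.8, 2.2, 2.6]
width: 0.393
```

Call:
{"name": "step_arm", "arguments": {"moves": [[1,[0,0.003,0],[0,0,0]],[1,[0,0.006,0],[0,0,0]],[1,[0,0.009,0],[0,0,0]],[1,[0,0.012,0],[0,0,0]],[1,[0,0.015,0],[0,0,0]],[1,[0,0.018,0],[0,0,0]],[1,[0,0.021,0],[0,0,0]],[1,[0,0.024,0],[0,0,0]],[1,[0,0.027,0],[0,0,0]],[1,[0,0.03,0],[0,0,0]],[1,[0,0.033,0],[0,0,0]],[1,[0,0.036,0],[0,0,0]],[1,[0,0.039,0],[0,0,0]],[1,[0,0.042,0],[0,0,0]],[1,[0,0.045,0],[0,0,0]],[1,[0,0.047,0],[0,0,0]],[1,[0,0.049,0],[0,0,0]],[1,[0,0.051,0],[0,0,0]],[1,[0,0.053,0],[0,0,0]],[1,[0,0.054,0],[0,0,0]]]}}

```text
clock: 25.6
ee_pos: [0.5192, -0.2672, 0.1549]
eef_rot: [0.707, 0.707, -0.0, 0.0]
ft_force: [0.7, 0.1, 2.9]
width: 0.395
```

Call:
{"name": "step_arm", "arguments": {"moves": [[1,[0,0.001,0],[0,0,0]],[1,[0,0.002,0],[0,0,0]],[1,[0,0.003,0],[0,0,0]],[1,[0,0.004,0],[0,0,0]],[1,[0,0.004,0],[0,0,0]],[1,[0,0.004,0],[0,0,0]],[1,[0,0.004,0],[0,0,0]],[1,[0,0.004,0],[0,0,0]]]}}

```text
clock: 26.4
ee_pos: [0.5225, -0.2671, 0.1549]
eef_rot: [0.707, 0.707, -0.0, -0.0]
ft_force: [-3.2, -1.7, 4.8]
width: 0.389
```

Call:
{"name": "step_arm", "arguments": {"moves": [[0.5,[0,0,0],[0,0,0]],[0.4,[0,0,0],[0,0,0]],[0.2,[0,0,0],[0,0,0]],[0,[0,0,0],[0,0,0]],[0,[0,0,0],[0,0,0]],[0,[0,0,0],[0,0,0]],[0,[0,0,-0.03],[0,0,0]],[0,[0,0,-0.07],[0,0,0]],[0,[0,0,-0.11],[0,0,0]],[0,[0,0,-0.15],[0,0,0]],[0,[0,0,-0.15],[0,0,0]]]}}

```text
clock: 27.5
ee_pos: [0.5244, -0.2681, 0.3114]
eef_rot: [0.707, 0.707, 0.0, 0.005]
ft_force: [0.4, -0.4, 0.4]
width: 1.003
```

```bash
python3 - <<'E'
from h import *
go((.523,-.267,.154),0)
im=robot.capture("scene"); crop("scene",170,130,370,270,4,"s19.png",im,1.4)
crop("top",200,130,430,290,3,"t19.png",None,1.5)
E
```

```text
opt 1 [ 0.4   0.33 -0.01]
opt -1 [  0.51  -0.64 179.99]
shift mm [  2.   -2.5 157.4] z [ 0.5244 -0.2681  0.3114] q [-40.   4.   4.  90.   0.  50.] t 27.5 F [ 0.4 -0.4  0.4] w 85.3
```

View pics/s19.png

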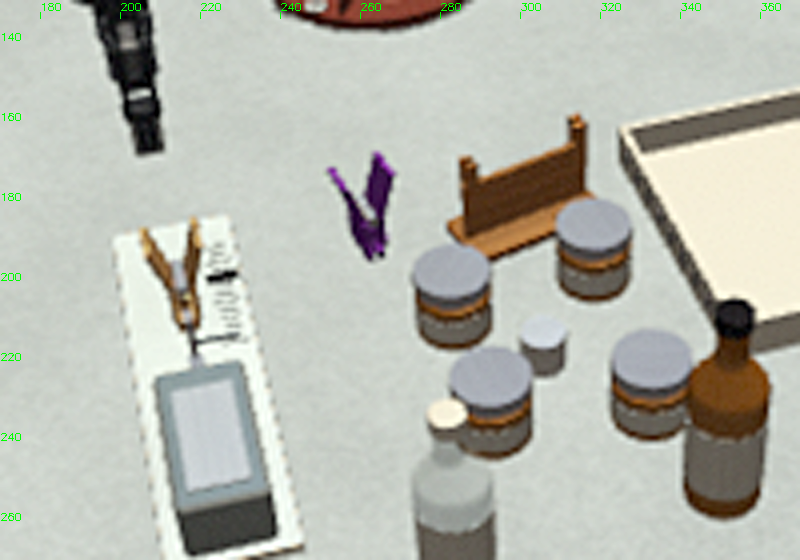

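View pics/t19.png

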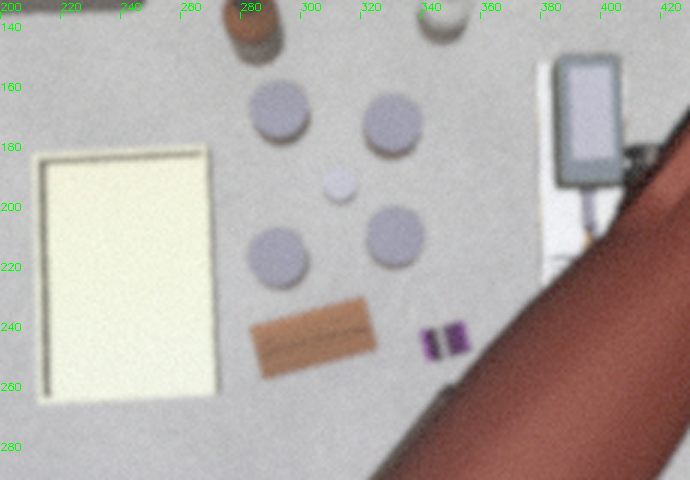

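```bash
cat >> h.py <<'E'
def lids(im=None,z=.064,show=None):
    im=robot.capture("top") if im is None else im
    b=cv2.GaussianBlur(im.astype(np.float32),(0,0),1.2)
    m=((b[...,2]-b[...,1]>4)&(b[...,2]>70)).astype(np.uint8); m[:140]=0; m[275:]=0; m[:,:205]=0; m[:,372:]=0
    out=[]
    for c in cv2.findContours(m,0,1)[0]:
        A=cv2.contourArea(c)
        if A<60: continue
        (x,y),r=cv2.minEnclosingCircle(c); mm=cv2.moments(c); p=(mm["m10"]/mm["m00"],mm["m01"]/mm["m00"])
        w=onz("top",p,z); out.append(w); print("blob",np.round(p,1),"A",A,"r",round(r,1),"world",w.round(4))
    return out
E
python3 - <<'E'
from h import *
lids()
im=robot.capture("top"); b=cv2.GaussianBlur(im.astype(np.float32),(0,0),.8)
m=((b[...,0]-b[...,2]>4)&(b[...,0]>120)).astype(np.uint8); m[:,:200]=0;m[:,285:]=0; m[:150]=0;m[275:]=0
cs=cv2.findContours(m,0,1)[0]; c=max(cs,key=cv2.contourArea); c=cv2.convexHull(c); r=cv2.minAreaRect(c); bx=cv2.boxPoints(r); print(r,bx.tolist())
w=np.array([onz("top",p,.04) for p in bx]); print(w.round(4), w.mean(0),[np.linalg.norm(w[i]-w[i-1]).round(4) for i in range(4)],[np.degrees(np.arctan2(*(w[i]-w[i-1])[[1,0]])).round(1) for i in range(4)])
crop("scene",310,140,420,230,7,"s20.png",None,1.4); crop("top",200,170,280,275,6,"t20.png",im,1.5)
E
```

```text
blob [347.8 243.3] A 218.5 r 10.3 world [ 0.4367 -0.1046  0.064 ]
blob [292. 215.] A 269.5 r 9.9 world [0.5307 0.0698 0.064 ]
blob [331.4 208. ] A 284.5 r 10.1 world [ 0.55   -0.0562  0.064 ]
blob [312.9 190.2] A 75.5 r 5.3 world [0.6086 0.0014 0.064 ]
blob [330.5 170.4] A 262.0 r 9.7 world [ 0.6714 -0.0568  0.064 ]
blob [292.5 165.8] A 258.0 r 9.6 world [0.69  0.065 0.064]
((241.03346252441406, 220.60501098632812), (84.5672378540039, 60.5479621887207), 88.26429748535156) [[209.49264526367188, 179.2577667236328], [270.0128173828125, 177.42381286621094], [272.57427978515625, 261.9522705078125], [212.05410766601562, 263.78619384765625]]
[[0.6574 0.339  0.04  ]
 [0.6582 0.1407 0.04  ]
 [0.3843 0.1358 0.04  ]
 [0.3833 0.3293 0.04  ]] [0.52078811 0.23618584 0.04      ] [np.float64(0.2743), np.float64(0.1983), np.float64(0.2739), np.float64(0.1935)] [np.float64(2.0), np.float64(-89.8), np.float64(-179.0), np.float64(90.3)]
```

View pics/t20.png

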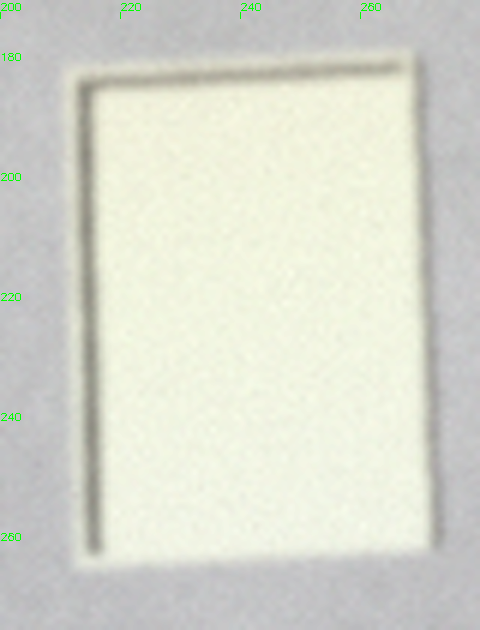

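View pics/s20.png

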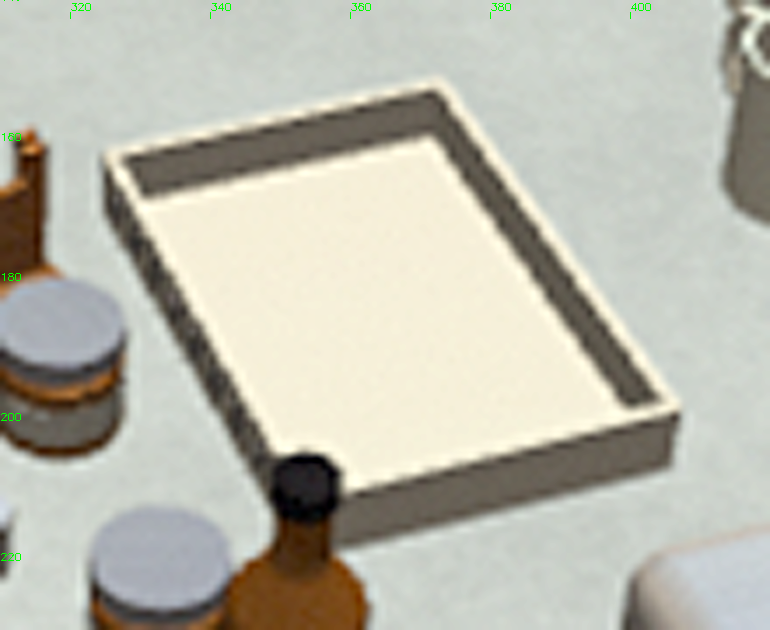

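```bash
python3 - <<'E'
from h import *
for p in((325.3,162.3),(372.3,151.8),(407,198.3)): print("bin",onz("scene",p,.04).round(4))
for p in((333,219.3),(292.5,224),(318.3,185.8),(283.2,198)): print("jar",onz("scene",p,.064).round(4))
print("sauce neck",onz("scene",(351,209),.19).round(3), onz("top",(283,128),.19).round(3))
go((.690,.0645,.25),0)
E
```

```text
bin [0.3977 0.1393 0.04  ]
bin [0.3918 0.3224 0.04  ]
bin [0.6565 0.3325 0.04  ]
jar [0.6961 0.0644 0.064 ]
jar [ 0.6782 -0.0579  0.064 ]
jar [0.5367 0.0686 0.064 ]
jar [ 0.5587 -0.056   0.064 ]
sauce neck [0.789 0.08  0.19 ] [0.779 0.084 0.19 ]
opt 1 [-0.1  -0.09 -0.01]
opt -1 [-1.4000e-01  1.5000e-01  1.7999e+02]
shift mm [331.1 167.4  53.5] z [ 0.5227 -0.2667  0.3033] q [-40.   4.   3.  90.   0.  50.] t 27.75 F [-0.6  0.  -0.7] w 85.2
```

Call:
{"name": "step_arm", "arguments": {"moves": [[0,[0.04,0.02,0],[0,0,-8]],[0,[0.08,0.04,0],[0,0,-16]],[0,[0.12,0.06,0],[0,0,-24]],[0,[0.16,0.08,0],[0,0,-32]],[0,[0.2,0.1,0],[0,0,-40]],[0,[0.24,0.12,0],[0,0,-48]],[0,[0.28,0.14,0],[0,0,-56]],[0,[0.31,0.16,0.01],[0,0,-64]],[0,[0.325,0.168,0.03],[0,0,-72]],[0,[0.331,0.17,0.05],[0,0,-80]],[0,[0.331,0.17,0.053],[0,0,-88]],[0,[0.331,0.17,0.053],[0,0,-90]],[0,[0.331,0.17,0.053],[0,0,-90]],[0,[0.331,0.17,0.053],[0,0,-90]]], "squeeze": 40}}

```text
clock: 29.15
ee_pos: [0.6928, 0.0639, 0.251]
eef_rot: [0.001, 1.0, 0.0, -0.001]
ft_force: [0.3, -0.9, -0.0]
width: 1.0
```

```bash
python3 - <<'E'
from h import *
go((.693,.0645,.092),90)
crop("scene",240,100,400,260,5,"s21.png",None,1.4)
E
```

```text
opt 1 [ 0.02 -0.07 -0.1 ]
opt -1 [-1.100e-01 -2.000e-02  1.799e+02]
shift mm [ -0.4   0.5 159. ] z [0.6928 0.0639 0.251 ] q [-5. 23. 20. 87.  0. -5.] t 29.15 F [ 0.3 -0.9 -0. ] w 85.0
```

View pics/s21.png

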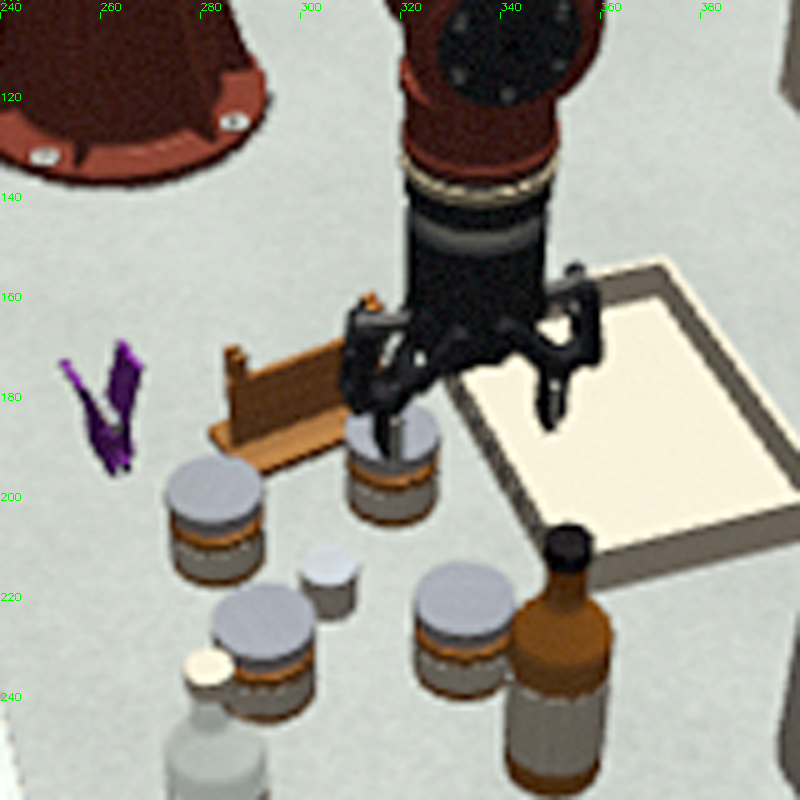

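Call:
{"name": "step_arm", "arguments": {"moves": [[0,[0,0,0.04],[0,0,0]],[0,[0,0,0.08],[0,0,0]],[0,[0,0,0.11],[0,0,0]],[0,[0,0,0.13],[0,0,0]],[0,[0,0,0.145],[0,0,0]],[0,[0,0,0.155],[0,0,0]],[0,[0,0,0.159],[0,0,0]],[0,[0,0,0.159],[0,0,0]]]}}

```text
clock: 30.0
ee_pos: [0.6933, 0.0639, 0.0932]
eef_rot: [0.0, 1.0, 0.0, 0.0]
ft_force: [0.4, -0.5, -0.4]
width: 0.998
```

Call:
{"name": "step_arm", "arguments": {"moves": [[1,[0,0,0],[0,0,0]],[1,[0,0,0],[0,0,0]],[1,[0,0,0],[0,0,0]],[1,[0,0,0],[0,0,0]],[1,[0,0,0],[0,0,0]]]}}

```text
clock: 30.5
ee_pos: [0.6939, 0.0639, 0.0945]
eef_rot: [0.0, 1.0, -0.0, 0.001]
ft_force: [-0.6, -0.5, 6.7]
width: 0.742
```

```bash
python3 - <<'E'
from h import *
go((.693,.0645,.25),90)
crop("scene",240,100,400,260,5,"s22.png",None,1.4)
E
```

```text
opt 1 [-0.    0.13 -0.01]
opt -1 [  0.21   0.   179.99]
shift mm [   0.6    0.6 -155.5] z [0.6939 0.0639 0.0945] q [-5. 26.  7. 71.  0. -5.] t 30.5 F [-0.6 -0.5  6.7] w 63.1
```

View pics/s22.png

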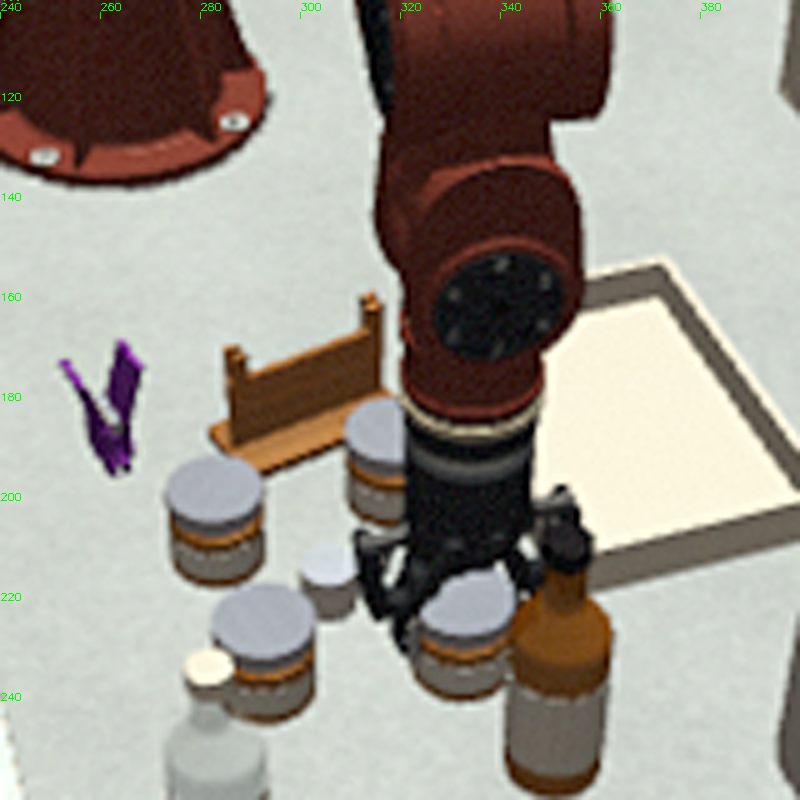

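Call:
{"name": "step_arm", "arguments": {"moves": [[1,[0,0,-0.03],[0,0,0]],[1,[0,0,-0.07],[0,0,0]],[1,[0,0,-0.1],[0,0,0]],[1,[0.02,0.02,-0.12],[0,0,8]],[1,[0.04,0.06,-0.12],[0,0,16]],[1,[0.06,0.1,-0.12],[0,0,24]],[1,[0.08,0.14,-0.12],[0,0,32]],[1,[0.1,0.18,-0.12],[0,0,40]],[1,[0.107,0.21,-0.12],[0,0,48]],[1,[0.107,0.217,-0.12],[0,0,56]],[1,[0.107,0.217,-0.12],[0,0,64]],[1,[0.107,0.217,-0.12],[0,0,72]],[1,[0.107,0.217,-0.12],[0,0,80]],[1,[0.107,0.217,-0.12],[0,0,88]],[1,[0.107,0.217,-0.1],[0,0,90]],[1,[0.107,0.217,-0.08],[0,0,90]],[1,[0.107,0.217,-0.06],[0,0,90]],[1,[0.107,0.217,-0.06],[0,0,90]]]}}

```text
clock: 32.35
ee_pos: [0.5841, 0.2805, 0.1492]
eef_rot: [0.707, 0.707, -0.003, -0.002]
ft_force: [-1.6, -0.7, -4.0]
width: 0.742
```

```bash
python3 - <<'E'
from h import *
go((.587,.281,.101),1)
crop("scene",270,80,430,240,5,"s23.png",None,1.4)
E
```

```text
opt 1 [-0.33  0.08 -1.01]
opt -1 [1.3000e-01 5.2000e-01 1.7899e+02]
shift mm [ 0.6  3.2 48.1] z [0.5841 0.2805 0.1492] q [ 14.  16.   1.  75.  -0. 104.] t 32.35 F [-1.6 -0.7 -4. ] w 63.0
```

View pics/s23.png

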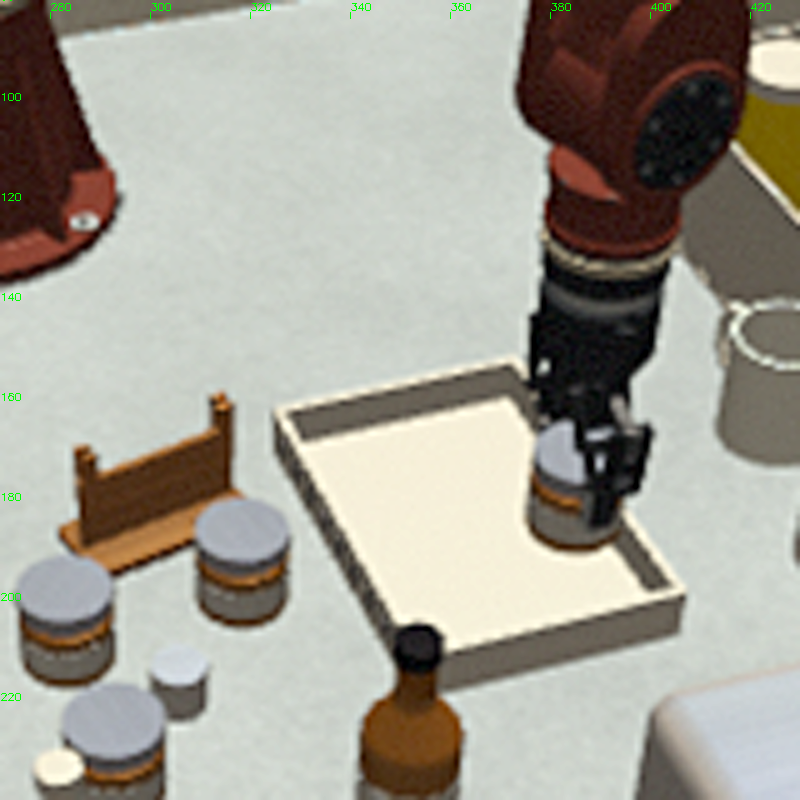

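Call:
{"name": "step_arm", "arguments": {"moves": [[1,[0,0.001,0.02],[0,0,0]],[1,[0,0.001,0.035],[0,0,0]],[1,[0,0.001,0.043],[0,0,0]],[1,[0,0.001,0.047],[0,0,0]],[1,[0,0.001,0.049],[0,0,0]],[1,[0,0.001,0.049],[0,0,0]]]}}

```text
clock: 33.0
ee_pos: [0.5873, 0.281, 0.1043]
eef_rot: [0.707, 0.707, 0.0, 0.0]
ft_force: [-0.3, -0.2, -4.0]
width: 0.74
```

Call:
{"name": "step_arm", "arguments": {"moves": [[1,[0,0,0.002],[0,0,0]],[1,[0,0,0.004],[0,0,0]],[1,[0,0,0.004],[0,0,0]]]}}

```text
clock: 33.3
ee_pos: [0.5875, 0.2811, 0.1005]
eef_rot: [0.707, 0.707, 0.001, 0.0]
ft_force: [0.4, 0.3, 0.1]
width: 0.742
```

Call:
{"name": "step_arm", "arguments": {"moves": [[0.15,[0,0,0],[0,0,0]],[0.15,[0,0,0],[0,0,0]],[0.15,[0,0,0],[0,0,0]],[0.15,[0,0,-0.02],[0,0,0]],[0.15,[0,0,-0.06],[0,0,0]],[0,[0,0,-0.1],[0,0,0]],[0,[0,0,-0.14],[0,0,0]],[0,[0,0,-0.15],[0,0,0]]]}}

```text
clock: 34.1
ee_pos: [0.5887, 0.2814, 0.2558]
eef_rot: [0.707, 0.707, 0.003, 0.002]
ft_force: [0.2, 0.9, 0.8]
width: 1.0
```

```bash
python3 - <<'E'
from h import *
lids(z=.064)
go((.6745,-.0578,.25),0)
go((.5335,.069,.25),0)
crop("scene",170,120,430,280,3,"s24.png",None,1.4)
E
```

```text
blob [347.9 243.4] A 215.5 r 10.3 world [ 0.4365 -0.1046  0.064 ]
blob [291.8 215.1] A 279.5 r 10.1 world [0.5305 0.0704 0.064 ]
blob [331.5 207.9] A 284.0 r 10.0 world [ 0.5501 -0.0564  0.064 ]
blob [224.7 199.2] A 221.0 r 9.3 world [0.587  0.2841 0.064 ]
blob [312.8 190.5] A 77.0 r 5.5 world [0.6078 0.0016 0.064 ]
blob [330.7 170.4] A 259.0 r 9.7 world [ 0.6714 -0.0574  0.064 ]
opt 1 [ 0.39 -0.1  -0.01]
opt -1 [-1.6000e-01 -6.1000e-01  1.7999e+02]
shift mm [-339.2   85.8    5.2] z [0.5887 0.2814 0.2552] q [ 14.  15.  10.  85.   0. 104.] t 34.15 F [ 0.4 -0.1  1.3] w 84.8
opt 1 [ 0.39 -0.1  -0.01]
opt -1 [-1.6000e-01 -6.1000e-01  1.7999e+02]
shift mm [-212.4  -55.2    4.4] z [0.5887 0.2814 0.2552] q [ 14.  15.  10.  85.   0. 104.] t 34.15 F [ 0.4 -0.1  1.3] w 84.8
```

View pics/s24.png

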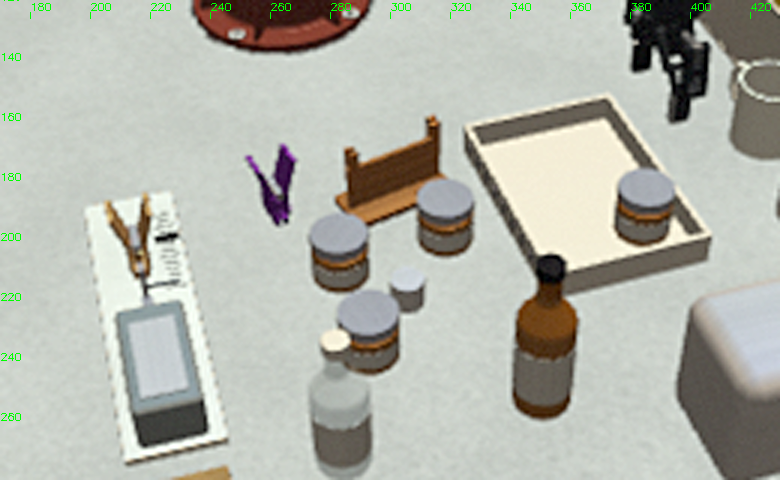

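Call:
{"name": "step_arm", "arguments": {"moves": [[0,[-0.05,-0.012,0],[0,0,0]],[0,[-0.1,-0.025,0],[0,0,0]],[0,[-0.15,-0.04,0],[0,0,0]],[0,[-0.19,-0.05,0],[0,0,0]],[0,[-0.212,-0.0555,0],[0,0,0]],[0,[-0.212,-0.0555,0.02],[0,0,0]],[0,[-0.212,-0.0555,0.06],[0,0,0]],[0,[-0.212,-0.0555,0.1],[0,0,0]],[0,[-0.212,-0.0555,0.13],[0,0,0]],[0,[-0.212,-0.0555,0.15],[0,0,0]],[0,[-0.212,-0.0555,0.16],[0,0,0]],[0,[-0.212,-0.0555,0.162],[0,0,0]],[0,[-0.212,-0.0555,0.162],[0,0,0]]]}}

```text
clock: 35.5
ee_pos: [0.5316, 0.069, 0.0879]
eef_rot: [0.707, 0.707, -0.0, -0.0]
ft_force: [-0.8, 0.3, -0.0]
width: 0.999
```

Call:
{"name": "step_arm", "arguments": {"moves": [[1,[0,0,0],[0,0,0]],[1,[0,0,0],[0,0,0]],[1,[0,0,0],[0,0,0]],[1,[0,0,0],[0,0,0]],[1,[0,0,0],[0,0,0]]]}}

```text
clock: 36.0
ee_pos: [0.5324, 0.0689, 0.0893]
eef_rot: [0.707, 0.707, 0.001, 0.001]
ft_force: [-1.1, 0.4, 6.3]
width: 0.738
```

```bash
python3 - <<'E'
from h import *
go((.589,.191,.15),0)
crop("scene",240,100,400,260,5,"s25.png",None,1.4)
E
```

```text
opt 1 [ 0.11  0.01 -0.01]
opt -1 [ 2.0000e-02 -1.8000e-01  1.7999e+02]
shift mm [122.1  56.7 -60.6] z [0.5324 0.0689 0.0893] q [ -7.  -1. -24.  67.   0.  83.] t 36.0 F [-1.1  0.4  6.3] w 62.7
```

View pics/s25.png

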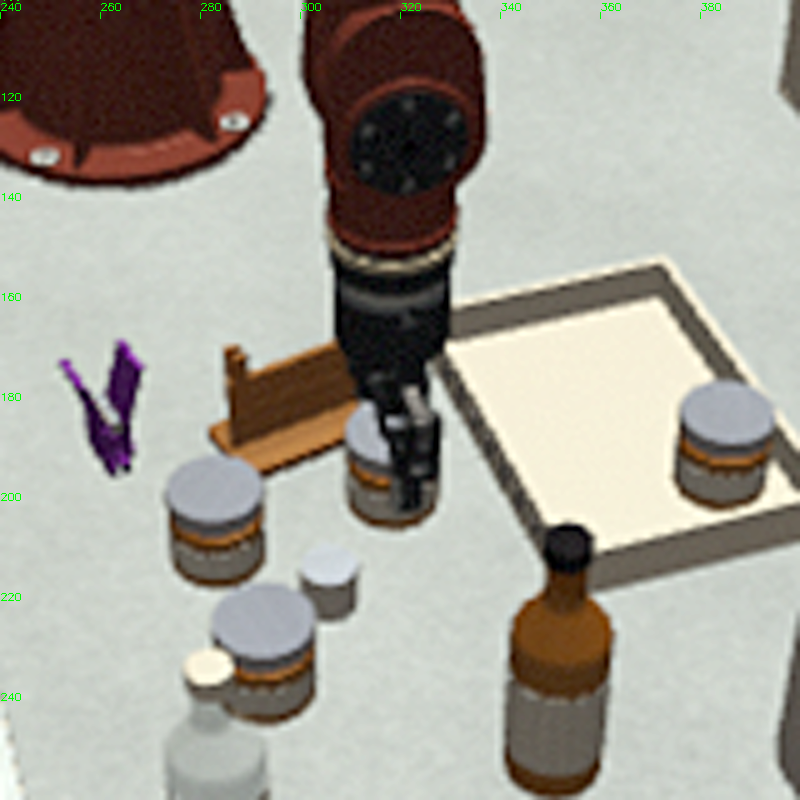

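Call:
{"name": "step_arm", "arguments": {"moves": [[1,[0,0,-0.03],[0,0,0]],[1,[0,0,-0.07],[0,0,0]],[1,[0,0,-0.1],[0,0,0]],[1,[0.03,0.015,-0.1],[0,0,0]],[1,[0.07,0.03,-0.1],[0,0,0]],[1,[0.1,0.045,-0.1],[0,0,0]],[1,[0.12,0.0565,-0.1],[0,0,0]],[1,[0.122,0.0565,-0.1],[0,0,0]],[1,[0.122,0.0565,-0.1],[0,0,0]],[1,[0.122,0.0565,-0.07],[0,0,0]],[1,[0.122,0.0565,-0.04],[0,0,0]],[1,[0.122,0.0565,-0.02],[0,0,0]],[1,[0.122,0.0565,-0.012],[0,0,0]],[1,[0.122,0.0565,-0.009],[0,0,0]],[1,[0.122,0.0565,-0.007],[0,0,0]],[1,[0.122,0.0565,-0.006],[0,0,0]],[1,[0.122,0.0565,-0.006],[0,0,0]]]}}

```text
clock: 37.75
ee_pos: [0.5888, 0.1909, 0.0954]
eef_rot: [0.707, 0.707, 0.001, 0.001]
ft_force: [-1.4, -2.1, 1.6]
width: 0.735
```

Call:
{"name": "step_arm", "arguments": {"moves": [[0.15,[0,0,0],[0,0,0]],[0.15,[0,0,0],[0,0,0]],[0.15,[0,0,0],[0,0,0]],[0.15,[0,0,-0.02],[0,0,0]],[0.15,[0,0,-0.06],[0,0,0]],[0,[0,0,-0.1],[0,0,0]],[0,[0,0,-0.14],[0,0,0]],[0,[0,0,-0.155],[0,0,0]],[0,[0,0,-0.155],[0,0,0]]]}}

```text
clock: 38.65
ee_pos: [0.5894, 0.1912, 0.252]
eef_rot: [0.707, 0.707, 0.002, 0.002]
ft_force: [0.3, -0.1, -0.2]
width: 1.001
```

```bash
python3 - <<'E'
from h import *
lids(z=.064)
go((.552,-.056,.092),0)
go((.673,-.0578,.092),0)
crop("scene",170,120,430,280,3,"s26.png",None,1.4)
E
```

```text
blob [347.9 243.4] A 215.5 r 10.3 world [ 0.4365 -0.1048  0.064 ]
blob [331.5 207.9] A 286.0 r 10.1 world [ 0.55   -0.0564  0.064 ]
blob [255.6 198.5] A 159.5 r 8.4 world [0.5866 0.1851 0.064 ]
blob [312.7 190.3] A 76.0 r 5.4 world [0.6083 0.002  0.064 ]
blob [330.6 170.4] A 259.0 r 9.7 world [ 0.6716 -0.0573  0.064 ]
opt 1 [ 0.09 -0.01 -0.01]
opt -1 [-2.0000e-02 -1.5000e-01  1.7999e+02]
shift mm [-247.1  -36.8  157.3] z [0.5886 0.191  0.2494] q [ 6.  9.  3. 84.  0. 96.] t 38.7 F [ 0.6 -0.7  0.2] w 85.4
opt 1 [ 0.09 -0.01 -0.01]
opt -1 [-2.0000e-02 -1.5000e-01  1.7999e+02]
shift mm [-248.9   84.2  157.5] z [0.5886 0.191  0.2494] q [ 6.  9.  3. 84.  0. 96.] t 38.7 F [ 0.6 -0.7  0.2] w 85.4
```

View pics/s26.png

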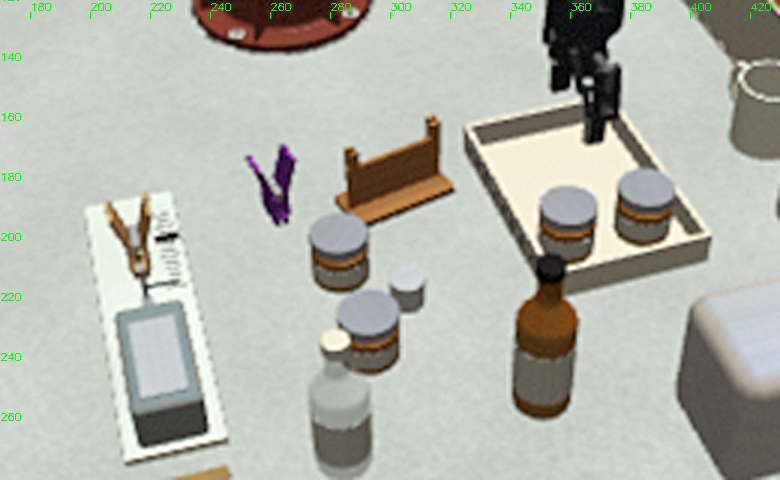

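Call:
{"name": "step_arm", "arguments": {"moves": [[0,[-0.05,0.017,0],[0,0,0]],[0,[-0.1,0.034,0],[0,0,0]],[0,[-0.15,0.05,0],[0,0,0]],[0,[-0.2,0.067,0],[0,0,0]],[0,[-0.235,0.08,0],[0,0,0]],[0,[-0.2485,0.084,0],[0,0,0]],[0,[-0.2485,0.084,0.02],[0,0,0]],[0,[-0.2485,0.084,0.06],[0,0,0]],[0,[-0.2485,0.084,0.1],[0,0,0]],[0,[-0.2485,0.084,0.13],[0,0,0]],[0,[-0.2485,0.084,0.15],[0,0,0]],[0,[-0.2485,0.084,0.156],[0,0,0]],[0,[-0.2485,0.084,0.158],[0,0,0]],[0,[-0.2485,0.084,0.158],[0,0,0]]]}}

```text
clock: 40.15
ee_pos: [0.6722, -0.0574, 0.0913]
eef_rot: [0.707, 0.707, 0.0, 0.0]
ft_force: [-0.9, 0.5, 0.4]
width: 1.0
```

Call:
{"name": "step_arm", "arguments": {"moves": [[1,[0,0,0],[0,0,0]],[1,[0,0,0],[0,0,0]],[1,[0,0,0],[0,0,0]],[1,[0,0,0],[0,0,0]],[1,[0,0,0],[0,0,0]]]}}

```text
clock: 40.65
ee_pos: [0.6728, -0.0577, 0.0925]
eef_rot: [0.707, 0.707, 0.001, 0.001]
ft_force: [-1.1, 1.1, 5.9]
width: 0.739
```

```bash
python3 - <<'E'
from h import *
go((.492,.279,.15),0)
crop("scene",240,100,400,260,5,"s27.png",None,1.4)
E
```

```text
opt 1 [ 0.12  0.03 -0.01]
opt -1 [ 5.0000e-02 -1.9000e-01  1.7999e+02]
shift mm [ 336.7 -180.8  -58. ] z [ 0.6728 -0.0577  0.0925] q [-16.  23.   3.  70.   0.  74.] t 40.65 F [-1.1  1.1  5.9] w 62.8
```

View pics/s27.png

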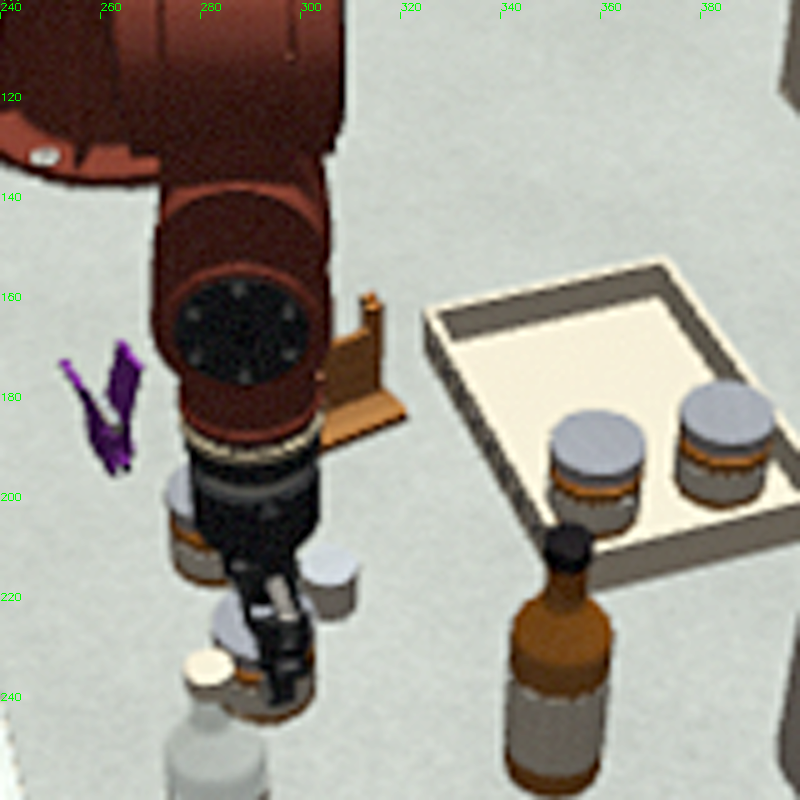

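Call:
{"name": "step_arm", "arguments": {"moves": [[1,[0,0,-0.03],[0,0,0]],[1,[0,0,-0.07],[0,0,0]],[1,[0,0,-0.11],[0,0,0]],[1,[0.03,-0.015,-0.13],[0,0,0]],[1,[0.07,-0.035,-0.13],[0,0,0]],[1,[0.11,-0.06,-0.13],[0,0,0]],[1,[0.15,-0.08,-0.13],[0,0,0]],[1,[0.19,-0.1,-0.13],[0,0,0]],[1,[0.23,-0.125,-0.13],[0,0,0]],[1,[0.27,-0.145,-0.13],[0,0,0]],[1,[0.31,-0.165,-0.13],[0,0,0]],[1,[0.33,-0.178,-0.13],[0,0,0]],[1,[0.337,-0.181,-0.13],[0,0,0]],[1,[0.337,-0.181,-0.13],[0,0,0]],[1,[0.337,-0.181,-0.1],[0,0,0]],[1,[0.337,-0.181,-0.065],[0,0,0]],[1,[0.337,-0.181,-0.04],[0,0,0]],[1,[0.337,-0.181,-0.025],[0,0,0]],[1,[0.337,-0.181,-0.018],[0,0,0]],[1,[0.337,-0.181,-0.018],[0,0,0]]]}}

```text
clock: 42.7
ee_pos: [0.4914, 0.2789, 0.1087]
eef_rot: [0.707, 0.707, -0.0, -0.0]
ft_force: [-0.3, 0.2, -3.1]
width: 0.741
```

Call:
{"name": "step_arm", "arguments": {"moves": [[1,[0,0,0.004],[0,0,0]],[1,[0,0,0.007],[0,0,0]],[1,[0,0,0.009],[0,0,0]],[1,[0,0,0.01],[0,0,0]],[1,[0,0,0.01],[0,0,0]]]}}

```text
clock: 43.2
ee_pos: [0.4911, 0.2796, 0.099]
eef_rot: [0.707, 0.707, 0.0, -0.0]
ft_force: [-0.8, -0.2, -3.0]
width: 0.74
```

Contact expected at 0.0985; a little more.

Call:
{"name": "step_arm", "arguments": {"moves": [[1,[0,0,0.001],[0,0,0]],[1,[0,0,0.002],[0,0,0]],[1,[0,0,0.002],[0,0,0]]]}}

```text
clock: 43.5
ee_pos: [0.4913, 0.2796, 0.0985]
eef_rot: [0.707, 0.707, 0.0, 0.0]
ft_force: [-6.2, -2.5, 10.1]
width: 0.739
```

Call:
{"name": "step_arm", "arguments": {"moves": [[0.15,[0,0,0],[0,0,0]],[0.15,[0,0,0],[0,0,0]],[0.15,[0,0,0],[0,0,0]],[0.15,[0,0,-0.02],[0,0,0]],[0.15,[0,0,-0.06],[0,0,0]],[0,[0,0,-0.1],[0,0,0]],[0,[0,0,-0.14],[0,0,0]],[0,[0,0,-0.155],[0,0,0]],[0,[0,0,-0.155],[0,0,0]]]}}

```text
clock: 44.4
ee_pos: [0.4923, 0.2798, 0.2546]
eef_rot: [0.707, 0.707, 0.002, 0.001]
ft_force: [-0.1, -1.3, -0.8]
width: 0.998
```

```bash
python3 - <<'E'
from h import *
lids(z=.064)
go((.5525,-.056,.092),0)
crop("scene",170,120,430,280,3,"s28.png",None,1.4)
E
```

```text
blob [347.8 243.4] A 213.0 r 10.3 world [ 0.4366 -0.1044  0.064 ]
blob [226.3 229.4] A 215.5 r 9.4 world [0.4903 0.2789 0.064 ]
blob [331.3 208. ] A 279.0 r 10.0 world [ 0.55   -0.0559  0.064 ]
blob [224.6 199.5] A 222.5 r 9.2 world [0.586  0.2843 0.064 ]
blob [253.6 198.1] A 214.5 r 8.7 world [0.5882 0.1913 0.064 ]
blob [312.8 190.4] A 73.0 r 5.3 world [0.608  0.0017 0.064 ]
opt 1 [ 0.08 -0.03 -0.01]
opt -1 [-5.0000e-02 -1.3000e-01  1.7999e+02]
shift mm [-335.7   60.8  160.2] z [0.4916 0.2796 0.2522] q [ 16.  -0.  -6.  84.   0. 106.] t 44.45 F [-0.4  0.4 -0.5] w 85.2
```

View pics/s28.png

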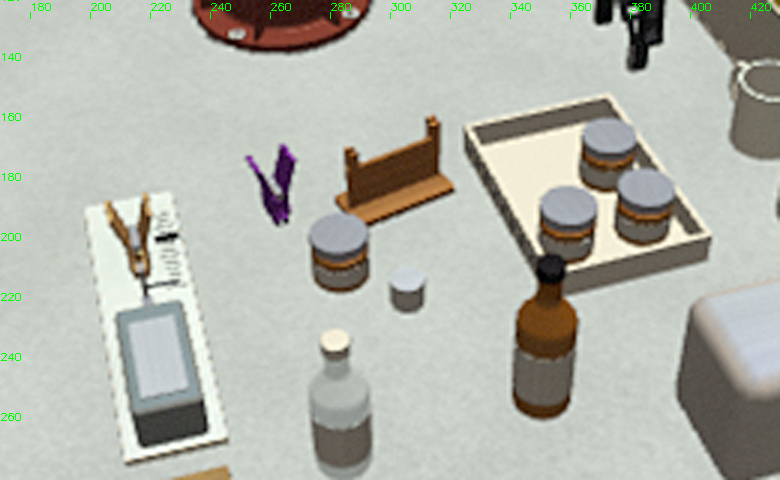

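Call:
{"name": "step_arm", "arguments": {"moves": [[0,[-0.05,0.009,0],[0,0,0]],[0,[-0.1,0.018,0],[0,0,0]],[0,[-0.15,0.027,0],[0,0,0]],[0,[-0.2,0.036,0],[0,0,0]],[0,[-0.25,0.045,0],[0,0,0]],[0,[-0.3,0.054,0],[0,0,0]],[0,[-0.33,0.06,0],[0,0,0]],[0,[-0.3355,0.0605,0],[0,0,0]],[0,[-0.3355,0.0605,0.02],[0,0,0]],[0,[-0.3355,0.0605,0.06],[0,0,0]],[0,[-0.3355,0.0605,0.1],[0,0,0]],[0,[-0.3355,0.0605,0.13],[0,0,0]],[0,[-0.3355,0.0605,0.15],[0,0,0]],[0,[-0.3355,0.0605,0.158],[0,0,0]],[0,[-0.3355,0.0605,0.159],[0,0,0]],[0,[-0.3355,0.0605,0.159],[0,0,0]]]}}

```text
clock: 46.1
ee_pos: [0.5517, -0.0558, 0.0933]
eef_rot: [0.707, 0.707, 0.0, 0.0]
ft_force: [-0.1, -0.2, -0.2]
width: 1.0
```

Call:
{"name": "step_arm", "arguments": {"moves": [[1,[0,0,0],[0,0,0]],[1,[0,0,0],[0,0,0]],[1,[0,0,0],[0,0,0]],[1,[0,0,0],[0,0,0]],[1,[0,0,0],[0,0,0]]]}}

```text
clock: 46.6
ee_pos: [0.5522, -0.0562, 0.0943]
eef_rot: [0.707, 0.707, 0.0, 0.001]
ft_force: [-1.6, 0.2, 7.0]
width: 0.739
```

```bash
python3 - <<'E'
from h import *
go((.494,.189,.15),0)
E
```

```text
opt 1 [ 0.1   0.03 -0.02]
opt -1 [ 5.0000e-02 -1.5000e-01  1.7998e+02]
shift mm [245.2 -58.2 -55.9] z [ 0.5522 -0.0562  0.0943] q [-19.   2. -20.  67.   0.  71.] t 46.6 F [-1.6  0.2  7. ] w 62.8
```

Call:
{"name": "step_arm", "arguments": {"moves": [[1,[0,0,-0.03],[0,0,0]],[1,[0,0,-0.07],[0,0,0]],[1,[0,0,-0.11],[0,0,0]],[1,[0.03,-0.007,-0.13],[0,0,0]],[1,[0.07,-0.017,-0.13],[0,0,0]],[1,[0.11,-0.026,-0.13],[0,0,0]],[1,[0.15,-0.036,-0.13],[0,0,0]],[1,[0.19,-0.045,-0.13],[0,0,0]],[1,[0.225,-0.054,-0.13],[0,0,0]],[1,[0.242,-0.058,-0.13],[0,0,0]],[1,[0.245,-0.058,-0.13],[0,0,0]],[1,[0.245,-0.058,-0.13],[0,0,0]],[1,[0.245,-0.058,-0.1],[0,0,0]],[1,[0.245,-0.058,-0.065],[0,0,0]],[1,[0.245,-0.058,-0.04],[0,0,0]],[1,[0.245,-0.058,-0.025],[0,0,0]],[1,[0.245,-0.058,-0.015],[0,0,0]],[1,[0.245,-0.058,-0.01],[0,0,0]],[1,[0.245,-0.058,-0.008],[0,0,0]],[1,[0.245,-0.058,-0.008],[0,0,0]]]}}

```text
clock: 48.6
ee_pos: [0.4942, 0.189, 0.1017]
eef_rot: [0.707, 0.707, 0.001, 0.0]
ft_force: [-0.1, 0.4, -2.7]
width: 0.736
```

Call:
{"name": "step_arm", "arguments": {"moves": [[1,[0,0,0.001],[0,0,0]],[1,[0,0,0.002],[0,0,0]],[1,[0,0,0.002],[0,0,0]]]}}

```text
clock: 48.9
ee_pos: [0.4943, 0.1891, 0.1004]
eef_rot: [0.707, 0.707, 0.001, 0.001]
ft_force: [-1.7, -0.8, 4.8]
width: 0.739
```

Call:
{"name": "step_arm", "arguments": {"moves": [[0.15,[0,0,0],[0,0,0]],[0.15,[0,0,0],[0,0,0]],[0.15,[0,0,0],[0,0,0]],[0.15,[0,0,-0.02],[0,0,0]],[0.15,[0,0,-0.06],[0,0,0]],[0,[0,0,-0.1],[0,0,0]],[0,[0,0,-0.14],[0,0,0]],[0,[0,0,-0.175],[0,0,0]],[0,[0,0,-0.175],[0,0,0]]]}}

```text
clock: 49.8
ee_pos: [0.4955, 0.1892, 0.2796]
eef_rot: [0.707, 0.707, 0.003, 0.003]
ft_force: [0.8, 0.3, 0.3]
width: 1.0
```

```bash
python3 - <<'E'
from h import *
lids(z=.064)
go((.5228,-.267,.27),90)
crop("scene",170,120,430,280,3,"s29.png",None,1.4)
im=robot.capture("top"); crop("top",360,180,430,275,8,"t29.png",im,1.5)
E
```

```text
blob [347.9 243.3] A 213.5 r 10.3 world [ 0.4367 -0.1046  0.064 ]
blob [256.3 228.5] A 167.0 r 8.6 world [0.4908 0.1835 0.064 ]
blob [254.2 198.1] A 199.5 r 8.6 world [0.5881 0.1894 0.064 ]
blob [312.7 190.4] A 74.0 r 5.4 world [0.6079 0.002  0.064 ]
opt 1 [  0.25   0.2  -90.01]
opt -1 [ 0.2  -0.25 89.99]
shift mm [-456.1   28.     6.6] z [0.4948 0.1891 0.2767] q [  7.  -7. -10.  87.   0.  97.] t 49.85 F [-0.6 -0.1 -0.5] w 85.0
```

View pics/s29.png

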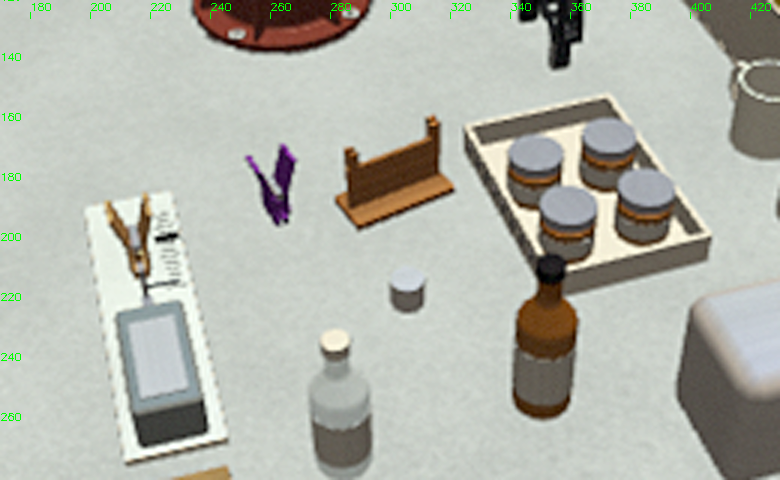

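View pics/t29.png

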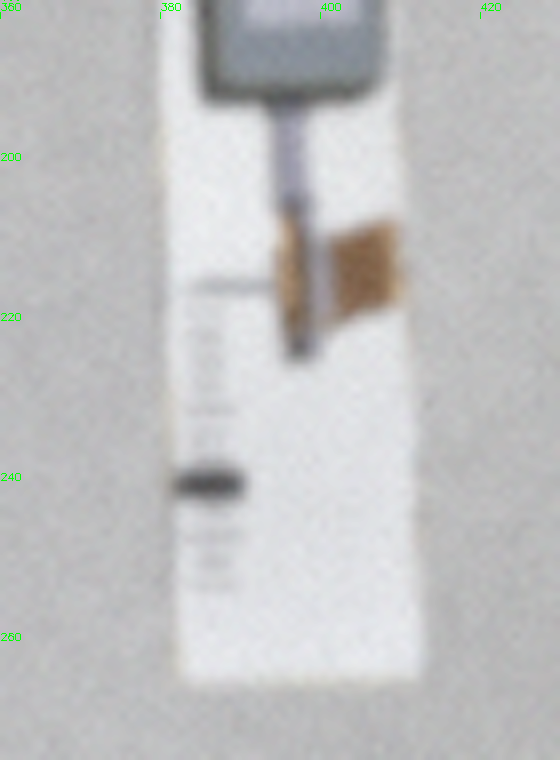

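Call:
{"name": "step_arm", "arguments": {"moves": [[0,[-0.045,0.003,0],[0,0,-8]],[0,[-0.09,0.006,0],[0,0,-16]],[0,[-0.135,0.009,0],[0,0,-24]],[0,[-0.18,0.012,0],[0,0,-32]],[0,[-0.225,0.015,0],[0,0,-40]],[0,[-0.27,0.018,0],[0,0,-48]],[0,[-0.315,0.021,0],[0,0,-56]],[0,[-0.36,0.024,0],[0,0,-64]],[0,[-0.4,0.026,0],[0,0,-72]],[0,[-0.44,0.028,0],[0,0,-80]],[0,[-0.456,0.028,0],[0,0,-88]],[0,[-0.456,0.028,0.006],[0,0,-90]],[0,[-0.456,0.028,0.006],[0,0,-90]],[0,[-0.456,0.028,0.006],[0,0,-90]],[0,[-0.456,0.028,0.006],[0,0,-90]]]}}

```text
clock: 51.45
ee_pos: [0.5215, -0.2664, 0.2676]
eef_rot: [0.0, 1.0, 0.0, -0.0]
ft_force: [0.1, -0.3, 0.1]
width: 1.001
```

```bash
python3 - <<'E'
from h import *
go((.5225,-.267,.174),90)
crop("scene",150,100,310,260,5,"s30.png",None,1.4)
E
```

```text
opt 1 [ 0.03 -0.02 -0.04]
opt -1 [-4.0000e-02 -5.0000e-02  1.7996e+02]
shift mm [-1.1 -0.6 93.6] z [ 0.5215 -0.2664  0.2676] q [-40.   3.  -1.  86.   0. -40.] t 51.45 F [ 0.1 -0.3  0.1] w 85.1
```

View pics/s30.png

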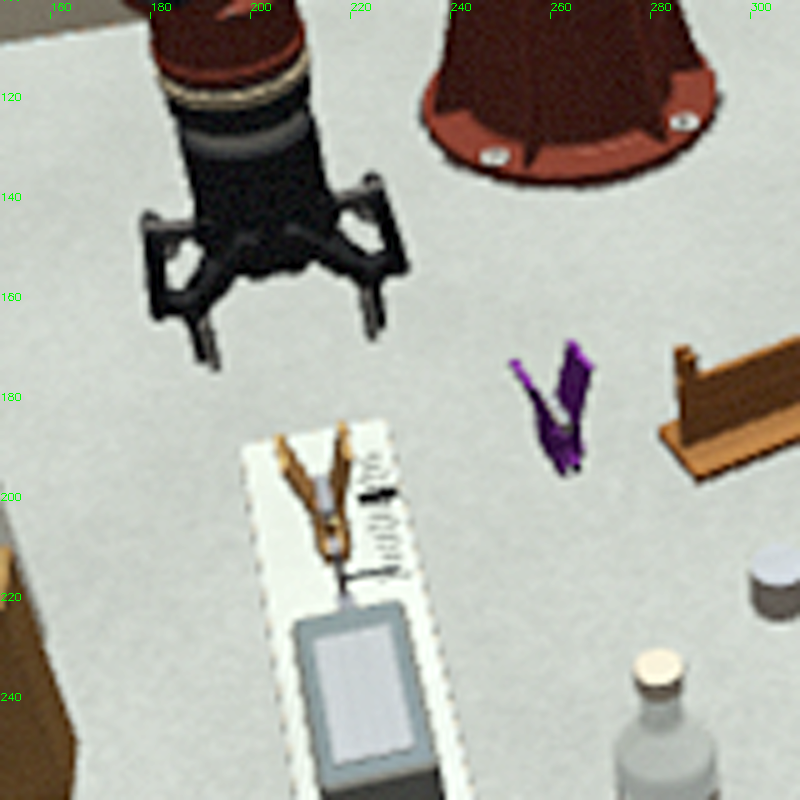

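Call:
{"name": "step_arm", "arguments": {"moves": [[0,[-0.001,0,0.03],[0,0,0]],[0,[-0.001,0,0.06],[0,0,0]],[0,[-0.001,0,0.08],[0,0,0]],[0,[-0.001,0,0.09],[0,0,0]],[0,[-0.001,0,0.093],[0,0,0]],[0,[-0.001,0,0.093],[0,0,0]]]}}

```text
clock: 52.1
ee_pos: [0.5227, -0.267, 0.1755]
eef_rot: [0.0, 1.0, -0.0, 0.0]
ft_force: [0.3, 0.1, -0.7]
width: 1.003
```

Call:
{"name": "step_arm", "arguments": {"moves": [[1,[0,0,0],[0,0,0]],[1,[0,0,0],[0,0,0]],[1,[0,0,0],[0,0,0]],[1,[0,0,0],[0,0,0]],[1,[0,0,0],[0,0,0]],[1,[0,0,0],[0,0,0]],[1,[0,0,0],[0,0,0]],[1,[0,0,0],[0,0,0]]]}}

```text
clock: 52.9
ee_pos: [0.5236, -0.2673, 0.178]
eef_rot: [-0.0, 1.0, -0.001, 0.002]
ft_force: [-3.2, 4.4, 18.4]
width: 0.228
```

```bash
python3 - <<'E'
from h import *
go((.5225,-.267,.174),90)
crop("scene",150,130,270,250,6,"s31.png",None,1.4)
E
```

```text
opt 1 [-0.1   0.21  0.01]
opt -1 [-3.3000e-01 -1.5000e-01 -1.7999e+02]
shift mm [1.1 0.3 4. ] z [ 0.5236 -0.2673  0.178 ] q [-40.   4.  -9.  76.   0. -40.] t 52.9 F [-3.2  4.4 18.4] w 19.3
```

View pics/s31.png

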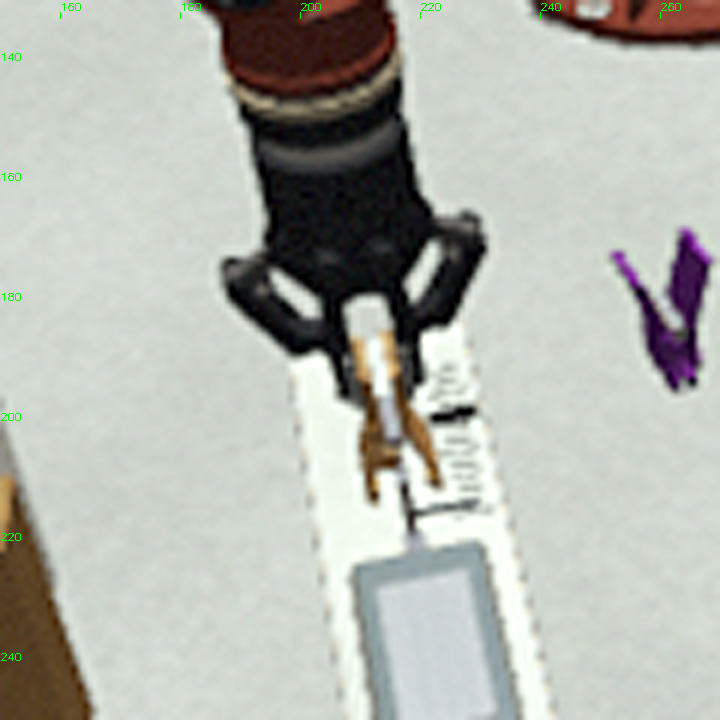

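Call:
{"name": "step_arm", "arguments": {"moves": [[1,[0,0,-0.01],[0,0,0]],[1,[0,0,-0.03],[0,0,0]],[1,[0,0,-0.06],[0,0,0]],[1,[0,0,-0.1],[0,0,0]],[1,[0,0,-0.14],[0,0,0]],[1,[0,0,-0.14],[0,0,0]]]}}

```text
clock: 53.55
ee_pos: [0.5237, -0.2681, 0.3215]
eef_rot: [0.0, 1.0, -0.003, 0.003]
ft_force: [1.4, -0.8, -0.8]
width: 0.224
```

```bash
python3 - <<'E'
from h import *
im=robot.capture("scene"); crop("scene",310,140,420,230,7,"s32.png",im,1.4)
crop("scene",150,100,310,260,4,"s32b.png",im,1.4)
t=robot.capture("top"); crop("top",200,170,290,275,7,"t32.png",t,1.5)
print("pred lids scene",proj("scene",[[.5874,.281,.070],[.4913,.2796,.070],[.5888,.191,.07],[.4943,.189,.07]]).round(1).tolist())
print("pred lids top",proj("top",[[.5874,.281,.070],[.4913,.2796,.070],[.5888,.191,.07],[.4943,.189,.07]]).round(1).tolist())
go((.3905,.2345,.25),1.4)
E
```

```text
pred lids scene [[384.6, 181.2], [372.7, 163.8], [359.1, 187.0], [348.3, 169.5]]
pred lids top [[225.3, 198.8], [225.7, 229.0], [253.5, 197.6], [254.3, 227.3]]
opt 1 [1.000e-02 1.300e-01 8.858e+01]
opt -1 [-1.300e-01  1.000e-02 -9.142e+01]
shift mm [132.6 501.9  65.1] z [ 0.5228 -0.2674  0.3159] q [-40.   4.   5.  91.   0. -40.] t 53.65 F [ 0.3  0.1 -1. ] w 19.4
```

View pics/s32.png

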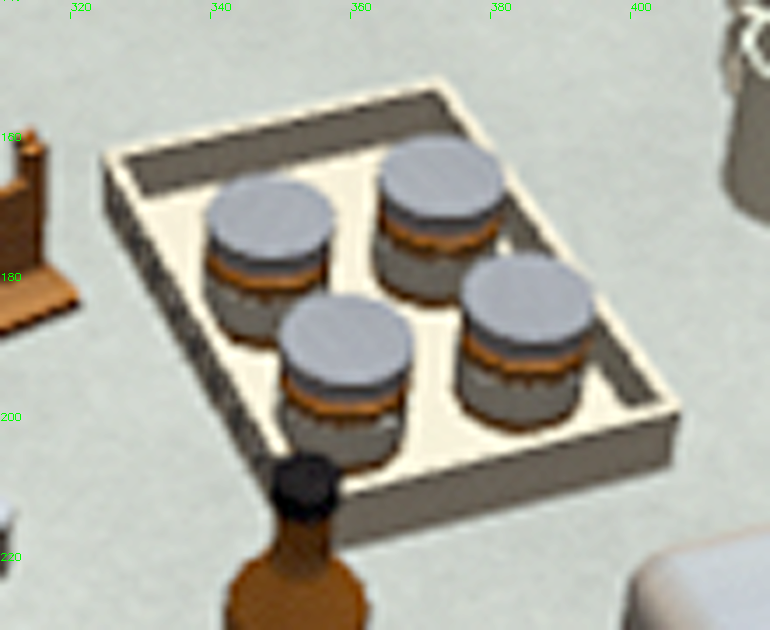

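View pics/t32.png

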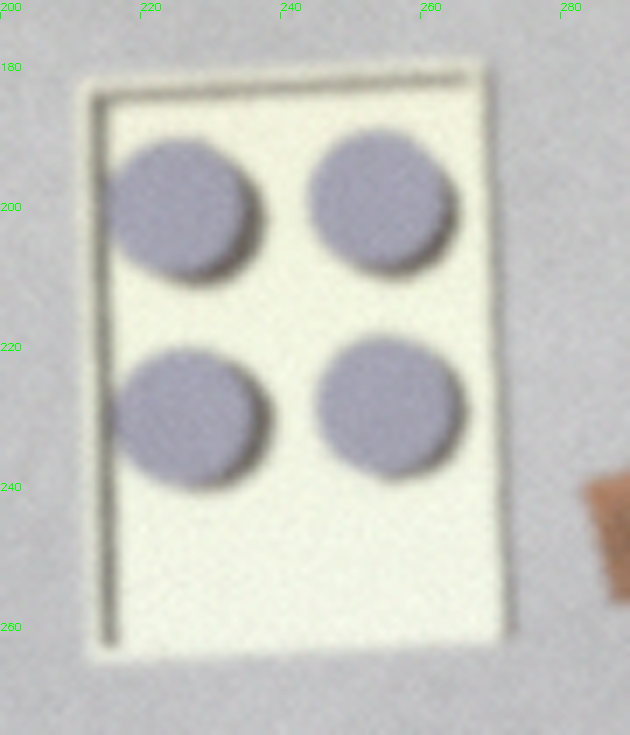

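View pics/s32b.png

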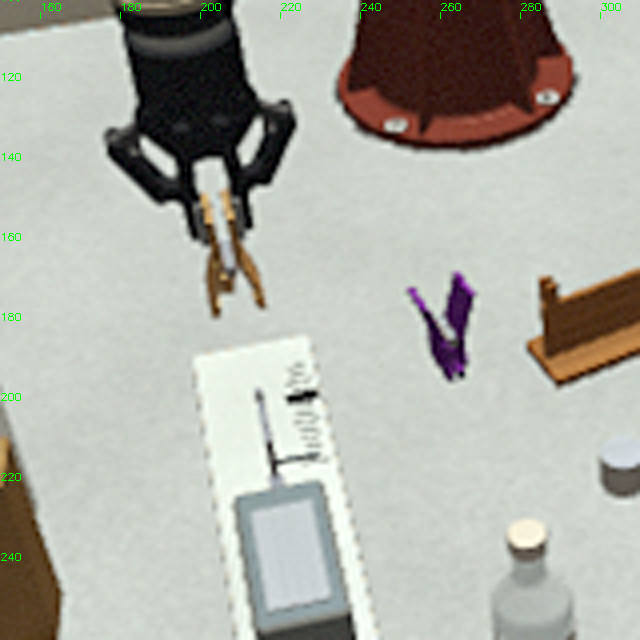

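```bash
python3 - <<'E'
from h import *
for p in((211.9,263.6),(271.2,260.8)): print("top",onz("top",p,.04).round(4))
for p in((325.0,160.9),(372.0,150.4)): print("scene",onz("scene",p,.04).round(4))
E
```

```text
top [0.3839 0.3298 0.04  ]
top [0.3881 0.1401 0.04  ]
scene [0.3898 0.1409 0.04  ]
scene [0.3836 0.3247 0.04  ]
```

Call:
{"name": "step_arm", "arguments": {"moves": [[1,[0.011,0.042,0],[0,0,7]],[1,[0.022,0.084,0],[0,0,14]],[1,[0.033,0.126,0],[0,0,21]],[1,[0.044,0.168,0],[0,0,28]],[1,[0.055,0.21,0],[0,0,35]],[1,[0.066,0.252,0],[0,0,42]],[1,[0.078,0.294,0],[0,0,49]],[1,[0.089,0.336,0],[0,0,56]],[1,[0.1,0.378,0],[0,0,63]],[1,[0.111,0.42,0],[0,0,70]],[1,[0.122,0.46,0.01],[0,0,77]],[1,[0.131,0.49,0.03],[0,0,84]],[1,[0.1333,0.502,0.05],[0,0,88.4]],[1,[0.1333,0.502,0.065],[0,0,88.4]],[1,[0.1333,0.502,0.065],[0,0,88.4]],[1,[0.1333,0.502,0.065],[0,0,88.4]],[1,[0.1333,0.502,0.065],[0,0,88.4]]]}}

```text
clock: 55.35
ee_pos: [0.39, 0.2343, 0.2507]
eef_rot: [0.697, 0.717, 0.0, 0.0]
ft_force: [0.7, -0.8, -0.2]
width: 0.228
```

```bash
python3 - <<'E'
from h import *
go((.3895,.2345,.165),1.6)
crop("scene",280,60,440,220,5,"s33.png",None,1.4)
E
```

```text
opt 1 [ 0.06 -0.01 -0.04]
opt -1 [-2.0000e-02 -1.0000e-01  1.7996e+02]
shift mm [ 0.2 -0.5 85.7] z [0.39   0.2343 0.2507] q [ 14. -20. -24.  86.  -0. 103.] t 55.35 F [ 0.7 -0.8 -0.2] w 19.4
```

View pics/s33.png

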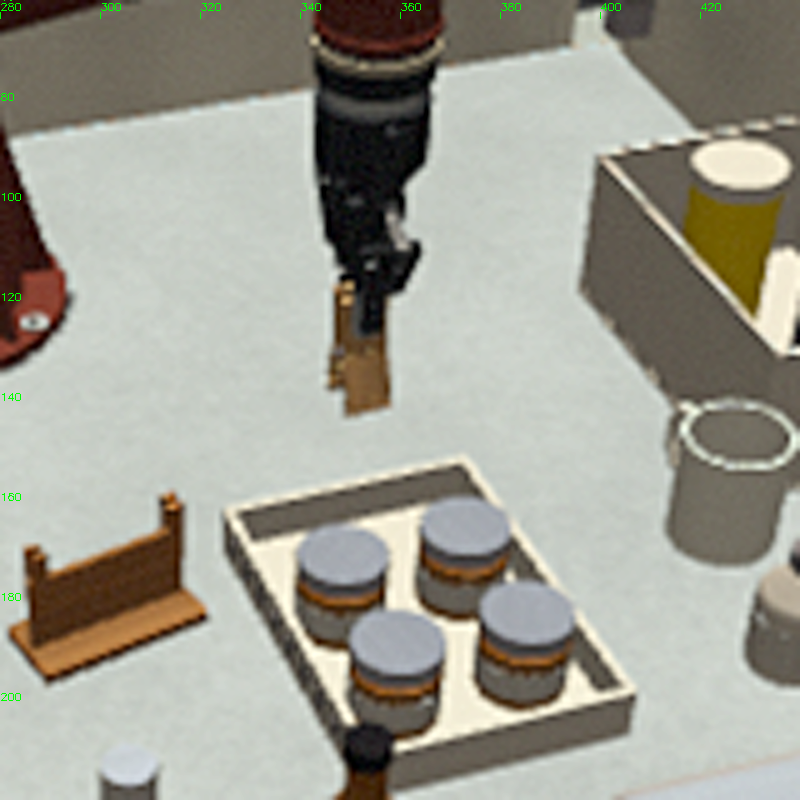

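Call:
{"name": "step_arm", "arguments": {"moves": [[1,[0,0,0.03],[0,0,0]],[1,[0,0,0.05],[0,0,0]],[1,[0,0,0.063],[0,0,0]],[1,[0,0,0.068],[0,0,0]],[1,[0,0,0.068],[0,0,0]],[1,[0,0,0.068],[0,0,0]]]}}

```text
clock: 56.0
ee_pos: [0.3899, 0.2351, 0.183]
eef_rot: [0.697, 0.717, 0.001, 0.0]
ft_force: [1.0, 1.3, -0.8]
width: 0.226
```

```bash
python3 - <<'E'
from h import *
go((.3895,.2345,.155),1.6)
crop("scene",310,90,410,190,8,"s34.png",None,1.4)
s=robot.get_state(); print(proj("scene",[*(s["ee_pos"][:2]+[.014,0]),s["ee_pos"][2]-.137]),proj("scene",[*(s["ee_pos"][:2]-[.014,0]),s["ee_pos"][2]-.137]))
E
```

```text
opt 1 [ 0.08 -0.02 -0.02]
opt -1 [-4.0000e-02 -1.3000e-01  1.7998e+02]
shift mm [-0.6 -0.4 28. ] z [0.3899 0.2351 0.183 ] q [ 15. -20. -31.  79.   0. 103.] t 56.0 F [ 1.   1.3 -0.8] w 19.2
[[351.17554843 156.9093288 ]] [[348.43028257 152.40373181]]
```

View pics/s34.png

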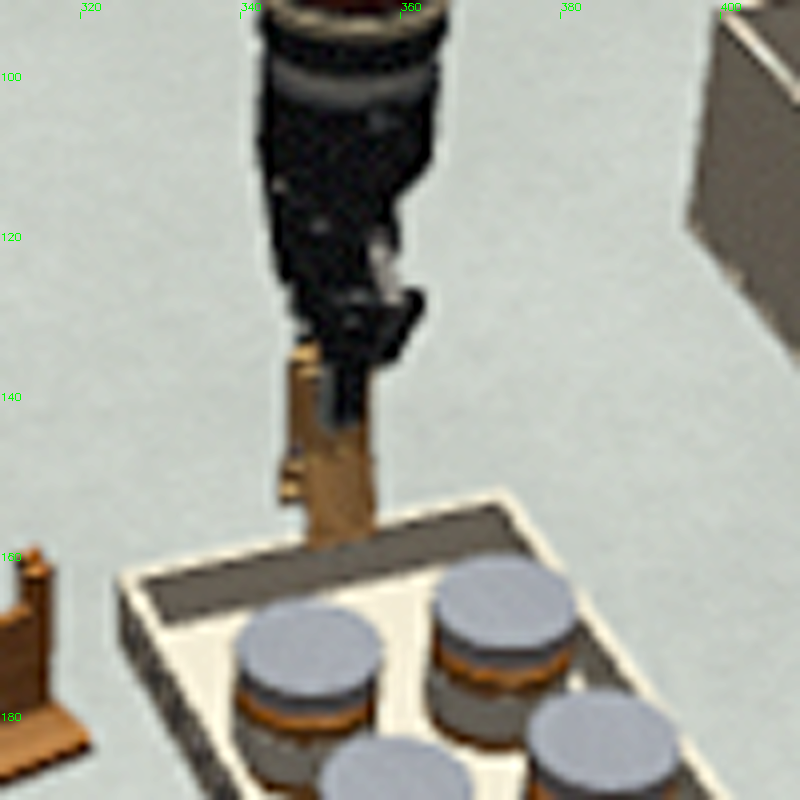

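Call:
{"name": "step_arm", "arguments": {"moves": [[1,[0,0,0.006],[0,0,0]],[1,[0,0,0.012],[0,0,0]],[1,[0,0,0.012],[0,0,0]]]}}

```text
clock: 56.35
ee_pos: [0.3889, 0.2349, 0.1689]
eef_rot: [0.697, 0.717, -0.001, -0.0]
ft_force: [0.4, 0.3, -0.4]
width: 0.227
```

Call:
{"name": "step_arm", "arguments": {"moves": [[1,[0,0,0.005],[0,0,0]],[1,[0,0,0.01],[0,0,0]],[1,[0,0,0.013],[0,0,0]],[1,[0,0,0.013],[0,0,0]]]}}

```text
clock: 56.75
ee_pos: [0.389, 0.2349, 0.1563]
eef_rot: [0.697, 0.717, -0.0, -0.0]
ft_force: [0.2, -0.1, -1.1]
width: 0.23
```

```bash
python3 - <<'E'
from h import *
go((.3895,.2345,.153),1.6)
crop("scene",310,90,410,190,8,"s35.png",None,1.4)
E
```

```text
opt 1 [-0.05  0.01 -0.01]
opt -1 [1.0000e-02 8.0000e-02 1.7999e+02]
shift mm [-0.5  0.5  3.3] z [0.389  0.2349 0.1563] q [ 15. -19. -33.  76.   0. 103.] t 56.75 F [ 0.2 -0.1 -1.1] w 19.5
```

View pics/s35.png

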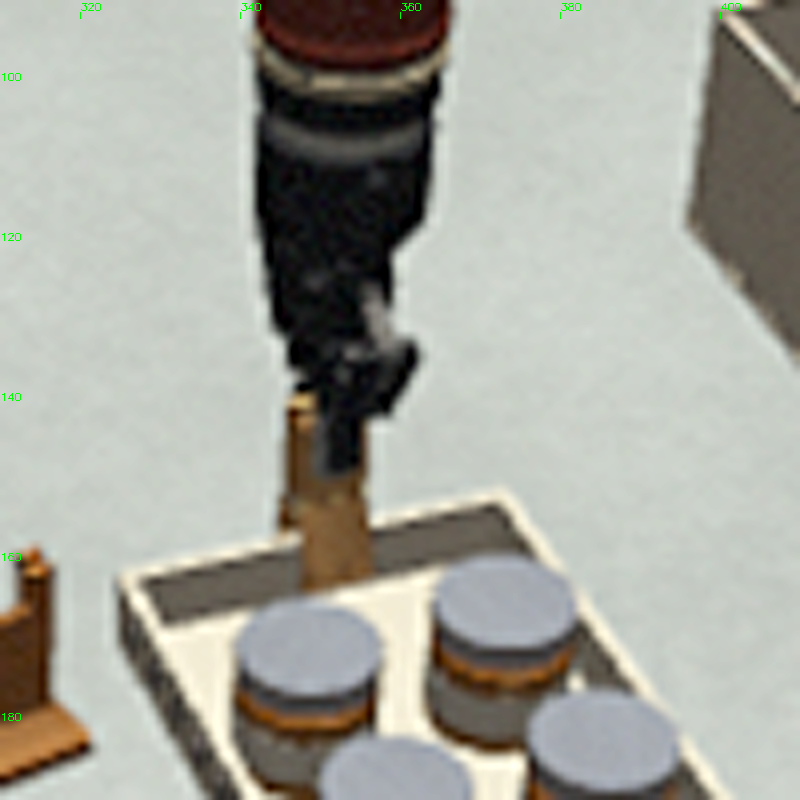

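Call:
{"name": "step_arm", "arguments": {"moves": [[1,[0,0,0.002],[0,0,0]],[1,[0,0,0.004],[0,0,0]],[1,[0,0,0.004],[0,0,0]]]}}

```text
clock: 57.1
ee_pos: [0.3896, 0.2351, 0.1535]
eef_rot: [0.697, 0.717, 0.0, 0.0]
ft_force: [-0.9, 0.3, 4.8]
width: 0.225
```

Call:
{"name": "step_arm", "arguments": {"moves": [[1,[0,0,0.0015],[0,0,0]],[0.6,[0,0,0.0015],[0,0,0]],[0.5,[0,0,0.0015],[0,0,0]],[0.4,[0,0,0.0015],[0,0,0]],[0.2,[0,0,0.0015],[0,0,0]],[0,[0,0,0.0015],[0,0,0]],[0,[0,0,0.0015],[0,0,0]],[0,[0,0,0.0015],[0,0,0]],[0,[0,0,-0.02],[0,0,0]],[0,[0,0,-0.06],[0,0,0]],[0,[0,0,-0.1],[0,0,0]],[0,[0,0,-0.14],[0,0,0]],[0,[0,0,-0.16],[0,0,0]],[0,[0,0,-0.16],[0,0,0]]]}}

```text
clock: 58.5
ee_pos: [0.3904, 0.2353, 0.3163]
eef_rot: [0.697, 0.717, 0.002, 0.001]
ft_force: [0.8, 1.1, -1.1]
width: 0.998
```

```bash
python3 - <<'E'
from h import *
go((.3895,.2345,.153),1.6)
im=robot.capture("scene"); crop("scene",310,90,410,190,8,"s36.png",im,1.4); crop("scene",60,110,460,350,2,"s36b.png",im,1.3)
t=robot.capture("top"); crop("top",90,100,560,300,1,"t36.png",t,1.5)
E
```

```text
opt 1 [ 0.29 -0.07 -0.01]
opt -1 [-1.2000e-01 -4.6000e-01  1.7999e+02]
shift mm [ -1.   -1.7 163.3] z [0.3904 0.2353 0.3163] q [ 15. -20. -17.  92.   0. 103.] t 58.5 F [ 0.8  1.1 -1.1] w 84.9
```

View pics/s36.png

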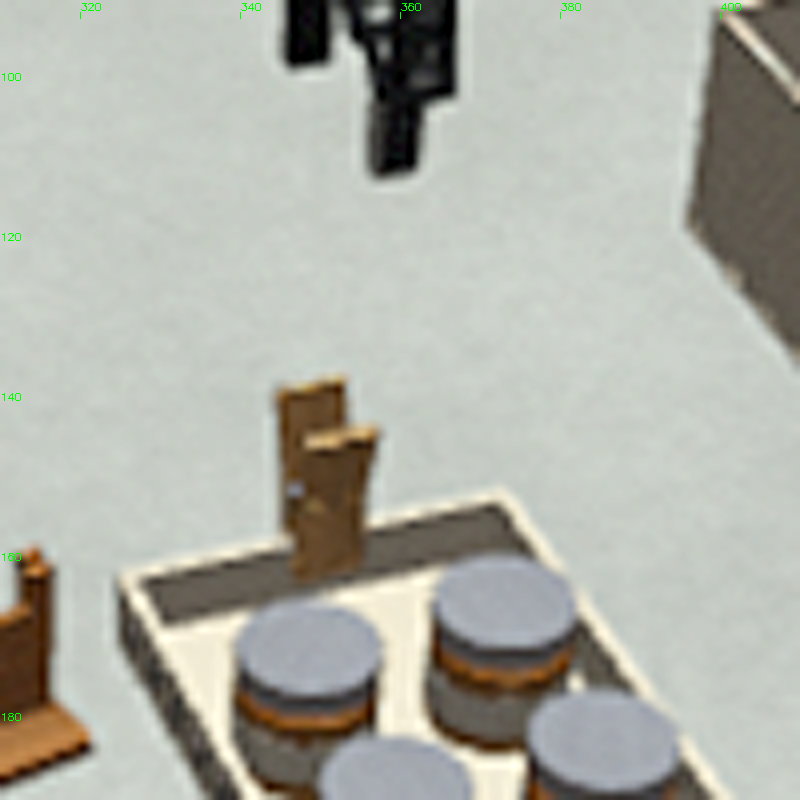

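View pics/s36b.png

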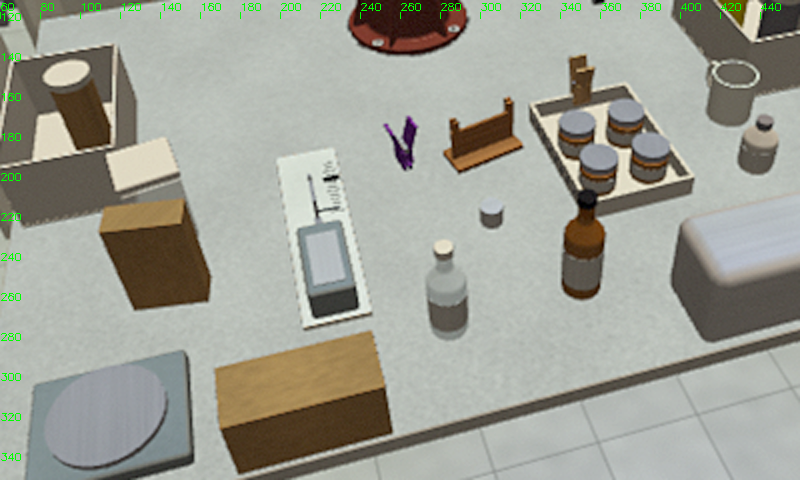

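View pics/t36.png

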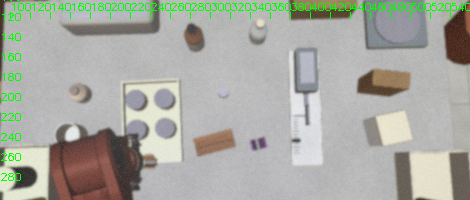

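```bash
python3 - <<'E'
from h import *
print(robot.sign_off())
E
```

```text
the job is handed in; nothing more can be done
None
```

The job is done and handed in at about 58.5 s on the robot's clock.

- **Clip proof:** I took the wooden clip off its strip and set it on the gauge tab between the ears. I pulled it to the broad mark twice, holding just over 1 s each time at a draw of about 80 mm and roughly 6 N. Each time I eased it back to the stop over about 3 s with the clip still on.
- **Jars:** All four amber jars were there and stand upright in the bin. One had been knocked about 3 cm during the run, so I measured it again before grasping it.
- **Clip on the bin:** The clip is on the middle of the bin's front wall, jaws down, with one jaw on each side of the wall. I released it and lifted the arm clear.

**Last checks:** The final pictures show the clip upright on the wall, four lids in the bin, the gauge pointer at home and every bystander standing.

**Where the checks disagreed:**
- The two cameras differed by about 6–8 mm in x. I averaged them, and used the placed jars to correct the bin-wall position.
- In the side camera the pointer lay near the upper edge of the broad mark at full draw, which may be partly parallax. Arm travel and the top view (checked on the first pull) put it at about 80 mm, but my reading of the side view alone gave about 77 mm, still within the 12 mm mark.
- The clip's grip on the wall was judged from the pictures and the contact force when it was set down. I did not tug on it.

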